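# Sieve the hazelnuts out of the walnuts

### The job

Lift the nut sieve out by its swinging bail, carry it to the white tray and, still holding the bail, shake it there until all five hazelnuts have dropped through into the tray and the three walnuts are left; then stand the sieve on the tray's two rails and let go. Take it again by its upright back tab, tip the walnuts over its ramp into the steel bowl, and stand the sieve back on the tray's rails. Leave the bowl and the other things standing where they are.

Things in the scene. Friction and masses are not known exactly. Their poses are not given: they have to be found in the camera images.
- bail_grip (a point): centre of the pale wooden grip of the sieve's bail (swinging carrying handle): a rounded bar 60 long (along the sieve's y), 14 wide, 18 high. With the bail square it lies at x = -16.5, y = 0, z = 110.5 of the sieve's frame
- bail (a joint): bail angle (rad): 0 square to the sieve, positive leaning to the sieve's +x, stops at -0.6 and 0.6. Hinged at x = -16.5, z = 70 of the sieve's frame, axis along y, stiff (0.06 N m): it stays where left. The sieve (0.45 kg) hangs from it within about 20 degrees of level however the bail is leaned, so it cannot be tipped out by the bail
- sieve: steel nut sieve, open box 150 x 120 x 42 (x, y, z), 110 wide inside; origin on its underside plane (box spans x -85 to 65, y +-60), z up, +x toward the pouring ramp that stands in place of a front wall. Has a swinging bail over it and an upright back tab
- deck_mid (a point): middle of the sieve's closed deck (x = -54 of its frame). The deck spans x -80 to -27 and rises forward at 7 degrees (9.5 high at the back wall, 16 at its front edge): nuts lie at the back wall until the sieve is tipped forward or shaken along its x (strokes of 30 to 50 at 0.2 to 0.35 m/s for 2 to 15 cycles; much harder throws walnuts over the ramp)
- rods_mid (a point): middle of the sieve floor (x = 19, z = 16 of its frame): five 6 mm rods along x with 18 mm clear slots, from x = -27 to 65, open below
- tab_grip (a point): grip point on the sieve's back tab: an upright pale wooden plate on the outside of the back wall, 10 thick (along the sieve's x), 90 wide (along y), its top edge 95 above the sieve's underside, standing 50 clear above the walls. This point is at x = -88, y = 0, z = 80 of the sieve's frame, 15 below the top edge
- lip_edge (a point): middle of the front edge of the pouring ramp (x = 110, y = 0, z = 39 of the sieve's frame), 110 wide between low cheeks. The ramp rises forward at 26 degrees from x = 65, z = 16: the walnuts roll out once the sieve is tipped forward well past 26 degrees, about 45 to 55
- tray: white open tray, fixed, 242 x 177 x 55 (x, y, z), walls 6, floor 5 thick; origin at the centre of its underside, z up. The sieve box fits inside its rim with 40 play each way along x and 22 along y, the sieve's x along the tray's x either way round
- rails_mid (a point): point midway between the tray's two steel rails, at the height of their tops (45 above the worktop, 10 below the rim). The rails, 8 diameter, cross the tray along its y at x = -50 and 50 of its frame; the sieve stands on both
- bowl_c (a point): shallow round steel bowl, 163 across at the rim, 29 high, 0.18 kg, loose on the worktop; this point is on its axis half-way up (14.5 above the worktop)
- carton_c (a point): bystander: drink carton 68 x 68 x 244, standing upright close behind the sieve's back tab at the start; centre half-way up
- jam_c (a point): bystander: jam jar, 71 diameter, 110 high; centre half-way up
- mill_c (a point): bystander: wooden pepper mill, 58 diameter, 150 high, behind the tray; centre half-way up
- mug_c (a point): bystander: striped mug 86 x 120 (with handle) x 90 high, near the bowl; centre half-way up
- hazelnut_1_c (a point): a hazelnut: round, 15 diameter, 10 g; its centre. At the start on the sieve's deck
- hazelnut_2_c (a point): a hazelnut: round, 15 diameter, 10 g; its centre. At the start on the sieve's deck
- hazelnut_3_c (a point): a hazelnut: round, 15 diameter, 10 g; its centre. At the start on the sieve's deck
- hazelnut_4_c (a point): a hazelnut: round, 15 diameter, 10 g; its centre. At the start on the sieve's deck
- hazelnut_5_c (a point): a hazelnut: round, 15 diameter, 10 g; its centre. At the start on the sieve's deck
- walnut_1_c (a point): a walnut: round with a seam, 34 diameter, 18 g; its centre. At the start in the sieve, too big for its slots
- walnut_2_c (a point): a walnut: round with a seam, 34 diameter, 18 g; its centre. At the start in the sieve, too big for its slots
- walnut_3_c (a point): a walnut: round with a seam, 34 diameter, 18 g; its centre. At the start in the sieve, too big for its slots
Things that resemble listed ones, but are neither listed nor needed, are in the scene too. Leave any black or pink look-alike of the sieve alone.

How it is judged (in metres and radians):
On the way, in this order (a step that is already met when the one before it is completed fails the run):
1. by the bail, the hazelnuts are shaken through into the tray, the walnuts stay in the sieve (x of hazelnut_1_c in the frame of tray between -0.116 and 0.116 m and y of hazelnut_1_c in the frame of tray between -0.084 and 0.084 m and z of hazelnut_1_c in the frame of tray between 0 and 0.035 m and x of hazelnut_2_c in the frame of tray between -0.116 and 0.116 m and y of hazelnut_2_c in the frame of tray between -0.084 and 0.084 m and z of hazelnut_2_c in the frame of tray between 0 and 0.035 m and x of hazelnut_3_c in the frame of tray between -0.116 and 0.116 m and y of hazelnut_3_c in the frame of tray between -0.084 and 0.084 m and z of hazelnut_3_c in the frame of tray between 0 and 0.035 m and x of hazelnut_4_c in the frame of tray between -0.116 and 0.116 m and y of hazelnut_4_c in the frame of tray between -0.084 and 0.084 m and z of hazelnut_4_c in the frame of tray between 0 and 0.035 m and x of hazelnut_5_c in the frame of tray between -0.116 and 0.116 m and y of hazelnut_5_c in the frame of tray between -0.084 and 0.084 m and z of hazelnut_5_c in the frame of tray between 0 and 0.035 m and x of walnut_1_c in the frame of sieve between -0.083 and 0.115 m and y of walnut_1_c in the frame of sieve between -0.058 and 0.058 m and z of walnut_1_c in the frame of sieve between 0.01 and 0.075 m and x of walnut_2_c in the frame of sieve between -0.083 and 0.115 m and y of walnut_2_c in the frame of sieve between -0.058 and 0.058 m and z of walnut_2_c in the frame of sieve between 0.01 and 0.075 m and x of walnut_3_c in the frame of sieve between -0.083 and 0.115 m and y of walnut_3_c in the frame of sieve between -0.058 and 0.058 m and z of walnut_3_c in the frame of sieve between 0.01 and 0.075 m and distance between the grasp point and bail_grip below 0.05 m), for 0.1 s.
2. the sieve stands on the tray's rails, let go, with the walnuts in it (x of sieve in the frame of tray between -0.055 and 0.055 m and y of sieve in the frame of tray between -0.03 and 0.03 m and z of sieve in the frame of tray between 0.04 and 0.05 m and angle between sieve's own z axis and vertical below 0.06 rad and contact force between sieve and the fingers below 0.05 N and contact force between sieve and tray above 1 N and x of walnut_1_c in the frame of sieve between -0.083 and 0.115 m and y of walnut_1_c in the frame of sieve between -0.058 and 0.058 m and z of walnut_1_c in the frame of sieve between 0.01 and 0.075 m and x of walnut_2_c in the frame of sieve between -0.083 and 0.115 m and y of walnut_2_c in the frame of sieve between -0.058 and 0.058 m and z of walnut_2_c in the frame of sieve between 0.01 and 0.075 m and x of walnut_3_c in the frame of sieve between -0.083 and 0.115 m and y of walnut_3_c in the frame of sieve between -0.058 and 0.058 m and z of walnut_3_c in the frame of sieve between 0.01 and 0.075 m), for 0.3 s.
3. held by the back tab, the sieve is tipped forward (angle between sieve's own z axis and vertical above 0.4 rad and distance between the grasp point and tab_grip below 0.05 m and contact force between sieve and the fingers above 1 N), for 0.1 s.
4. the walnuts lie in the bowl (horizontal distance between each of walnut_1_c, walnut_2_c, walnut_3_c and bowl_c below 0.075 m and height (world z) of each of walnut_1_c, walnut_2_c, walnut_3_c below 0.065 m), for 0.3 s.
At the end, for the whole second after the job is handed in: Hazelnuts all in the tray below its rails; walnuts all in the bowl (centres within 75 mm of its axis, under 65 mm high); sieve at rest on both rails, level within 3 degrees, origin within 55 mm along and 30 mm across of the tray's centre and 5 mm of the rails' height (all of step 4 and x of hazelnut_1_c in the frame of tray between -0.116 and 0.116 m and y of hazelnut_1_c in the frame of tray between -0.084 and 0.084 m and z of hazelnut_1_c in the frame of tray between 0 and 0.035 m and x of hazelnut_2_c in the frame of tray between -0.116 and 0.116 m and y of hazelnut_2_c in the frame of tray between -0.084 and 0.084 m and z of hazelnut_2_c in the frame of tray between 0 and 0.035 m and x of hazelnut_3_c in the frame of tray between -0.116 and 0.116 m and y of hazelnut_3_c in the frame of tray between -0.084 and 0.084 m and z of hazelnut_3_c in the frame of tray between 0 and 0.035 m and x of hazelnut_4_c in the frame of tray between -0.116 and 0.116 m and y of hazelnut_4_c in the frame of tray between -0.084 and 0.084 m and z of hazelnut_4_c in the frame of tray between 0 and 0.035 m and x of hazelnut_5_c in the frame of tray between -0.116 and 0.116 m and y of hazelnut_5_c in the frame of tray between -0.084 and 0.084 m and z of hazelnut_5_c in the frame of tray between 0 and 0.035 m and x of sieve in the frame of tray between -0.055 and 0.055 m and y of sieve in the frame of tray between -0.03 and 0.03 m and z of sieve in the frame of tray between 0.04 and 0.05 m and angle between sieve's own z axis and vertical below 0.06 rad and linear speed of sieve below 0.02 m/s); the robot touches nothing.
It fails at once if the carton is pushed more than 30 mm or tipped (distance of carton_c from where it was at the start of the episode above 0.03 m or angle between carton_c's own z axis and vertical above 0.35 rad).
It fails at once if the jam jar is pushed more than 30 mm or tipped (distance of jam_c from where it was at the start of the episode above 0.03 m or angle between jam_c's own z axis and vertical above 0.35 rad).
It fails at once if the pepper mill is pushed more than 30 mm or tipped (distance of mill_c from where it was at the start of the episode above 0.03 m or angle between mill_c's own z axis and vertical above 0.35 rad).
It fails at once if the mug is pushed more than 30 mm or tipped (distance of mug_c from where it was at the start of the episode above 0.03 m or angle between mug_c's own z axis and vertical above 0.35 rad).
It fails at once if the bowl is pushed more than 30 mm or tipped (distance of bowl_c from where it was at the start of the episode above 0.03 m or angle between bowl_c's own z axis and vertical above 0.35 rad).
It also fails if it takes over 67 s, if anything falls off the work surface, if the arm or the gripper's body presses on something with over 40 N, if the wrist force passes 120 N, or if a joint passes its speed limit or range.

### The arm

A 6-joint arm with a two-finger parallel gripper is mounted at the origin on a cart in front of the work surface, level with it; the furniture and walls round the work are solid. World frame = base frame: x ahead of the robot, y to its left, z up, the work surface at z = 0. Lengths are in m, angles in degrees, forces in N, time in s.
With the tool pointing down it reaches from about 0.4 to 0.825 m from the base axis. Payload 7 kg.
Tool frame: the origin (TCP) lies at the very end of the fingers, on their centre line; the grasp point (between the pads) lies 19 mm behind it (ctrl.grip_depth is the distance from the TCP to the grasp point, in m); z points along the fingers, y is the line along which they close (so a half turn about z gives the same grasp; the last joint's range is limited). The gripper opens to 88 mm and grips with 3 to 60 N. Pads are 19 mm wide; open, the fingers measure 130 mm over their backs; the gripper's body (78 mm by 193 mm) begins 47 mm behind the grasp point.
Start: joints at [79.991, 20.546, 0.682, 0, -70.136, -16.507], TCP at [0.301, 0.604, 0.205] pointing down, gripper open.
Joint ranges: [-176.03, 176.03], [-82.01, 121.73], [-58.28, 71.71], [-173.87, 95.51], [-174.79, -0.11], [-173.66, 173.66]. Speed limits (degrees/s): [136.94, 136.94, 172.46, 180, 180, 180].

### API

Orientations are given as [roll, pitch, yaw] about the fixed x, y, z axes, in that order (R = Rz(yaw) Ry(pitch) Rx(roll)).
In Python, from plant import get_obs, eyes, ctrl, spotter gives the robot as it stands.
- The arm moves only by the shell command python3 -m crank 'ROWS'. ROWS is JSON, one flat list of numbers, 7 for each row, row after row: the turn, a rotation vector about the tool's x, y, z in rad, then the shift along the tool's x, y, z in mm, then the opening, from 0 (shut) to 1 (fully open). A call has 1 to 5 rows; each row shifts and turns the commanded pose from where the row before left it, along the tool's axes as they then stand; what a row does not reach is not made up. A row lasts 1/8 s, in which the tool goes at most 62.5 mm and 10.7 degrees, less where a joint would pass 70% of its speed; a pose out of reach is approached as far as the arm can. A call is refused whole if a number of a shift passes 62.5 or a number of a turn 0.188, either way. A call with a gripper value outside its range is refused whole. The fingers move at their own pace and stop on an object; the grip force is fixed at half the most. Time passes only in rows, so rows that do not move let the fingers close. It gives the time, the measured TCP pose, the force, the opening and the grip force at its end, in the units of the state.
- get_obs(): the state, without advancing time (a new reading comes with each control period).
- eyes.snapshot(name): name is "scene" or "top" or "wrist"; returns the picture (384x512x3 uint8, blue, green, red); there is no depth.
- eyes.camera_model(name): a dict with "fx", "fy", "cx", "cy" (pixels), "extrinsics" (4x4, takes a point from camera to world coordinates). Camera axes: x right, y down, z forward; pixel columns grow to the right and rows downward; lengths in m; the calibration is good to about 2 mm. A picture is of the moment at which its call begins: read the wrist's pose just before it. camera_model takes no time and is no camera call; for the wrist camera it gives the pose at the moment of the call.
- ctrl.close_job(): hands the job in; it is judged then, once.
Trained networks look in the newest picture that a camera, given by its name, has taken for a name from the list of things; names that differ only in an ending like _2 or _b are one class to them, and where a whole thing is asked for, a point or a joint stands for the part that bears it (a point fixed in the world has none). Each returns a list of dicts, best first, with "p" (0 to 1); they miss things now and then, are a little off and sometimes report something else, mostly with a low value. They report only what shows in the picture. A call takes as long as a camera call. They do not tell look-alikes from the thing itself.
- spotter.outline_of(camera, target): "region" (384x512 bool, what is visible of it) and "rect" ([left, top, width, height] in pixels, round what is visible of it).
- spotter.place_of(camera, target): "location" ([column, row] in pixels: a listed point, or the origin of a listed thing).
The state is a dict: "clock": time; "joint_pos": joint angles; "qvel": joint speeds; "tau": joint torques, N m; "tool_pos": TCP position; "orientation": TCP orientation; "force": force on the tool from outside, world axes, zero at the start; "moment": the same for the moment, N m; "opening": finger opening in m; "gripper_force": force on a finger pad.
Only numpy, scipy, OpenCV 4.12 (cv2) and the standard library are available. Lean on these libraries where they do the work, as an engineer would, in place of code of your own. Each camera call takes 0.05 s, during which the arm holds its last target. There are 200 camera calls.

## Working session

There is one attempt and no reset: what is moved stays moved. The work goes in short steps, Python scripts to look and compute and a shell command to move; the robot and the scene stay as the last step left them, time stands still between calls to the robot, and variables do not carry over. Pictures are saved under pics/ and viewed, at most 10 in all, crops included, and the job is handed in when it is done.

```bash
ls; mkdir -p pics; python3 - <<'E'
from plant import get_obs, eyes, ctrl, spotter
import cv2, numpy as np
for c in ("scene","top"):
    im=eyes.snapshot(c); cv2.imwrite(f"pics/{c}0.png",cv2.resize(im,(800,600)))
    m=eyes.camera_model(c); print(c,m["fx"],m["cx"],m["cy"],np.round(m["extrinsics"],3).tolist())
    for t in ["sieve","bail_grip","tab_grip","lip_edge","deck_mid","rods_mid","tray","rails_mid","bowl_c","carton_c","jam_c","mill_c","mug_c","hazelnut_1_c","walnut_1_c"]:
        print(t,[(np.round(d["location"]).tolist(),round(d["p"],2)) for d in spotter.place_of(c,t)][:8])
print(get_obs())
E
```

```text
pics
scene 408.17711834215714 254.59852544776854 189.03667084043158 [[0.405, -0.686, 0.605, -0.532], [-0.914, -0.299, 0.272, -0.556], [-0.006, -0.663, -0.748, 1.381], [0.0, 0.0, 0.0, 1.0]]
sieve [([297.0, 235.0], 0.71), ([365.0, 225.0], 0.68), ([352.0, 273.0], 0.65)]
bail_grip [([364.0, 256.0], 0.74), ([297.0, 212.0], 0.71), ([374.0, 210.0], 0.66), ([293.0, 236.0], 0.24)]
tab_grip [([295.0, 206.0], 0.75), ([374.0, 246.0], 0.75), ([378.0, 227.0], 0.59)]
lip_edge [([364.0, 199.0], 0.86), ([336.0, 286.0], 0.74), ([299.0, 251.0], 0.72)]
deck_mid [([361.0, 261.0], 0.91), ([371.0, 230.0], 0.78), ([297.0, 220.0], 0.69), ([300.0, 252.0], 0.52)]
rods_mid [([300.0, 236.0], 0.96), ([364.0, 223.0], 0.92), ([352.0, 278.0], 0.61)]
tray [([241.0, 200.0], 0.7)]
rails_mid [([246.0, 190.0], 0.68)]
bowl_c [([168.0, 176.0], 0.88)]
carton_c [([294.0, 187.0], 0.94)]
jam_c [([193.0, 164.0], 0.9)]
mill_c []
mug_c [([175.0, 151.0], 0.67)]
hazelnut_1_c []
walnut_1_c [([288.0, 227.0], 0.43)]
top 444.87230382128945 244.23253191269313 191.59272063527476 [[0.257, -0.759, 0.598, -0.547], [-0.966, -0.191, 0.173, -0
[... 965 characters left out ...]
_c [([291.0, 228.0], 0.56)]
{'clock': 1.6, 'joint_pos': array([ 7.99902088e+01,  2.05478210e+01,  6.82280528e-01,  2.68530839e-04,
       -7.01375146e+01, -1.65069304e+01]), 'qvel': array([ 0.00466239, -0.04480908,  0.02796575, -0.07032167,  0.13761508,
        0.06421565]), 'tau': array([-3.36210414e-04, -5.82357895e+01,  2.93296516e+01,  7.00271308e+00,
        1.24515372e-02, -2.29702772e-05]), 'tool_pos': array([0.30136687, 0.6039573 , 0.20534804]), 'orientation': array([ 1.79997143e+02, -1.11017870e-03, -2.65166303e+01]), 'force': array([ 0.39591184,  0.19235547, -0.15408492]), 'moment': array([ 0.01794084,  0.02297539, -0.05500091]), 'gripper_force': 0.0, 'opening': 0.0875709742621762}
```

View pics/top0.png

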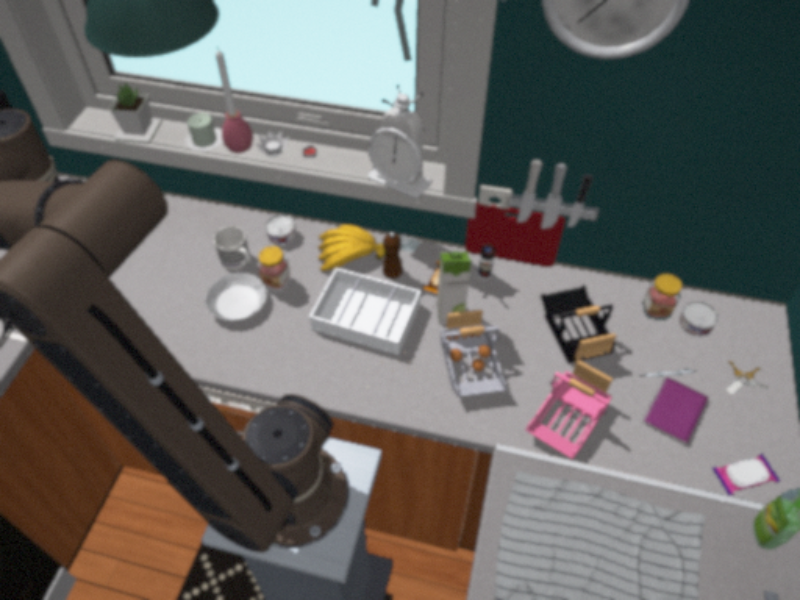

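```bash
python3 - <<'E'
import cv2
im=cv2.imread("pics/top0.png") # x1.5625
cv2.imwrite("pics/crop0.png",cv2.resize(im[260:460,400:640],None,fx=3,fy=3,interpolation=cv2.INTER_CUBIC))
E
```

```text
(no output)
```

View pics/crop0.png

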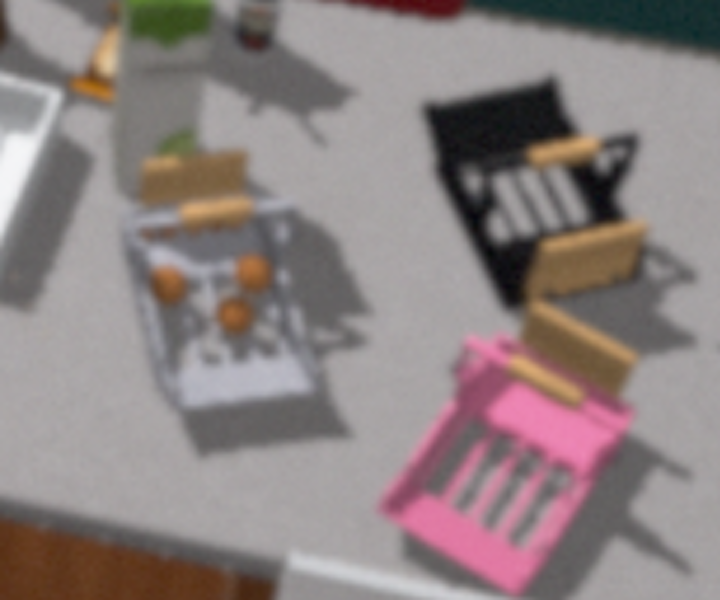

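The steel sieve is the one at top (300,232). It is grey and holds the walnuts, with the carton behind its tab. The black one at (368,216) and the pink one at (362,266) are look-alikes. The crop confirms this: the grey one has the tab and bail at its back and the ramp toward the robot. Next I fit poses.

```bash
cat > h.py <<'E'
from plant import get_obs, eyes, ctrl, spotter
import cv2, numpy as np
from scipy.optimize import least_squares
from scipy.spatial.transform import Rotation as R
def proj(m,P):
    E=np.array(m["extrinsics"]); c=(np.atleast_2d(P)-E[:3,3])@E[:3,:3]
    return np.c_[m["fx"]*c[:,0]/c[:,2]+m["cx"], m["fy"]*c[:,1]/c[:,2]+m["cy"]]
def onz(m,px,z):
    E=np.array(m["extrinsics"]); d=E[:3,:3]@[(px[0]-m["cx"])/m["fx"],(px[1]-m["cy"])/m["fy"],1]
    return E[:3,3]+d*(z-E[2,3])/d[2]
def bailp(b): return np.array([-.0165+.0405*np.sin(b),0,.07+.0405*np.cos(b)])
SP={"sieve":[0,0,0],"tab_grip":[-.088,0,.08],"lip_edge":[.11,0,.039],"deck_mid":[-.054,0,.0127],"rods_mid":[.019,0,.016]}
def fit_sieve(obs,x0,z=0):
    """obs: list of (cam model, name, px) -> x,y,yaw,bail"""
    def f(p):
        M=R.from_euler("z",p[2]).as_matrix(); r=[]
        for m,n,px in obs:
            P=M@np.array(bailp(p[3]) if n=="bail_grip" else SP[n])+[p[0],p[1],z]
            r+=list((proj(m,P)[0]-px))
        return np.r_[r,p[3]*3]
    s=least_squares(f,x0,loss="soft_l1",f_scale=2); return s.x,f(s.x)
E
python3 - <<'E'
from h import *
T=eyes.camera_model("top");S=eyes.camera_model("scene")
for n,z,a,b in [("tray",0,(236,198),(241,200)),("rails",.045,(235,197),(246,190)),("bowl",.0145,(150,193),(168,176)),("carton",.122,(289,183),(294,187)),("jam",.055,(174,168),(193,164)),("mill",.075,(252,164),None),("mug",.045,(152,159),(175,151)),("sieve",0,(300,232),(297,235))]:
    print(n,onz(T,a,z).round(3),onz(S,b,z).round(3) if b else"")
obs=[(T,n,np.array(p)) for n,p in dict(sieve=(300,232),bail_grip=(304,211),tab_grip=(295,202),lip_edge=(309,252),deck_mid=(297,221),rods_mid=(300,233)).items()]
obs+=[(S,n,np.array(p)) for n,p in dict(sieve=(297,235),bail_grip=(297,212),tab_grip=(295,206),lip_edge=(299,251),deck_mid=(297,220),rods_mid=(300,236)).items()]
x,r=fit_sieve(obs,[.6,-.1,np.pi,0]); print(x,np.degrees(x[2]),r.round(1))
for n,px in (("top",[(341,270),(420,292),(400,352),(309,322)]),):
    print(n,[onz(T,np.array(p)/1.5625,.055).round(3) for p in px])
E
```

```text
tray [ 0.534 -0.025  0.   ] [ 0.501 -0.025  0.   ]
rails [ 0.505 -0.03   0.045] [ 0.528 -0.038  0.045]
bowl [0.461 0.328 0.014] [0.486 0.34  0.014]
carton [ 0.567 -0.236  0.122] [ 0.561 -0.243  0.122]
jam [0.585 0.261 0.055] [0.567 0.248 0.055]
mill [ 0.67  -0.06   0.075] 
mug [0.619 0.378 0.045] [0.618 0.377 0.045]
sieve [ 0.433 -0.314  0.   ] [ 0.423 -0.315  0.   ]
[ 0.42976863 -0.31365557  3.58483977 -0.19797888] 205.3961891358363 [-0.2  0.7 -3.5  0.3  0.6  0.9 -0.7 -0.6 -0.5 -1.2  1.4  1.5  0.1 -1.3
  1.5  0.5  1.5 -1.2  1.6  0.1 -0.9  1.3 -2.1 -0.8 -0.6]
top [array([0.605, 0.071, 0.055]), array([ 0.582, -0.153,  0.055]), array([ 0.385, -0.148,  0.055]), array([0.418, 0.099, 0.055])]
```

```bash
cat >> h.py <<'E'
import math
def tool():
    o=get_obs(); return np.array(o["tool_pos"]), R.from_euler("xyz",o["orientation"],degrees=True)
def plan(wps,op,start=None,step=58,turn=.175,dec=0):
    """wps: list of (pos, Rotation, [radial interp bool]); prints rounded rows, simulates the rounded commands"""
    p,q=start or tool(); rows=[]
    for w in wps:
        P,Q=np.array(w[0]),w[1]; pol=len(w)>2 and w[2]
        if pol:
            a0,a1=math.atan2(p[1],p[0]),math.atan2(P[1],P[0]); r0,r1=np.hypot(*p[:2]),np.hypot(*P[:2]); L=np.hypot(abs(a1-a0)*max(r0,r1),np.linalg.norm([r1-r0,P[2]-p[2]]))
        else: L=np.linalg.norm(P-p)
        rv=(q.inv()*Q).as_rotvec(); n=max(1,math.ceil(L*1000/step),math.ceil(np.linalg.norm(rv)/turn))
        p0,q0=p,q
        for i in range(1,n+1):
            t=i/n
            if pol:
                a=a0+(a1-a0)*t; r=r0+(r1-r0)*t; tp=np.array([r*math.cos(a),r*math.sin(a),p0[2]+(P[2]-p0[2])*t])
            else: tp=p0+(P-p0)*t
            tq=q0*R.from_rotvec(rv*t)
            d=np.round(q.inv().apply(tp-p)*1000,dec); u=np.round((q.inv()*tq).as_rotvec(),3)
            p=p+q.apply(d/1000); q=q*R.from_rotvec(u)
            rows.append([*u,*d,op])
    for i in range(0,len(rows),5):
        print("["+",  ".join(",".join(f"{v:g}" for v in (np.array(r)+0.0)) for r in rows[i:i+5])+"]")
    return p,q
def down(psi,tilt=0): return R.from_euler("xyz",[180,0,psi],degrees=True)*R.from_euler("x",tilt,degrees=True)
E
python3 - <<'E'
from h import *
p,q=tool(); E=np.array(eyes.camera_model("wrist")["extrinsics"])
print(eyes.camera_model("wrist")["fx"]); print("cam in tool",q.inv().apply(E[:3,3]-p).round(3),(q.inv().as_matrix()@E[:3,:3]).round(2))
plan([([.47,.10,.33],down(-60),True)],1)
E
```

```text
275.35907356330614
cam in tool [ 0.065 -0.001 -0.179] [[-0.   -0.97 -0.24]
 [ 1.   -0.    0.  ]
 [-0.   -0.24  0.97]]
[0,0,0.049,49,18,-10,1,  0,0,0.048,48,19,-11,1,  0,0,0.049,46,21,-10,1,  0,0,0.049,44,21,-11,1,  0,0,0.048,42,23,-10,1]
[0,0,0.049,41,23,-10,1,  0,0,0.049,38,24,-11,1,  0,0,0.049,37,25,-10,1,  0,0,0.048,35,25,-10,1,  0,0,0.049,33,26,-11,1]
[0,0,0.049,32,27,-10,1,  0,0,0.048,29,27,-11,1]
```

```bash
python3 -m crank '[0,0,0.05,49,18,-10,1,  0,0,0.05,48,19,-11,1,  0,0,0.05,46,21,-10,1,  0,0,0.05,44,21,-11,1,  0,0,0.05,42,23,-10,1]'; python3 -m crank '[0,0,0.05,41,23,-10,1,  0,0,0.05,38,24,-11,1,  0,0,0.05,37,25,-10,1,  0,0,0.05,35,25,-10,1,  0,0,0.05,33,26,-11,1]'; python3 -m crank '[0,0,0.05,32,27,-10,1,  0,0,0.05,29,27,-11,1, 0,0,0,0,0,0,1]'
python3 - <<'E'
from h import *
im=eyes.snapshot("wrist"); m=eyes.camera_model("wrist"); cv2.imwrite("pics/w1.png",cv2.resize(im,(768,576)))
for t,z in [("tray",0),("rails_mid",.045),("bowl_c",.0145),("jam_c",.055),("mill_c",.075),("sieve",0),("bail_grip",.11),("tab_grip",.08),("lip_edge",.039)]:
    print(t,[(np.round(d["location"]).tolist(),onz(m,d["location"],z).round(3),round(d["p"],2)) for d in spotter.place_of("wrist",t)][:3])
for t,z in (("tray",.055),("bowl_c",.029)):
  d=spotter.outline_of("wrist",t)[0]; c=max(cv2.findContours(d["region"].astype(np.uint8),0,2)[0],key=cv2.contourArea)
  g=np.array([onz(m,p,z)[:2] for p in c[:,0]],np.float32)*1000
  print(t,cv2.minAreaRect(g),cv2.minEnclosingCircle(g))
plan([([.40,-.22,.33],down(-65),True)],1)
E
```

```text
clock: 2.22
tool_pos: [0.4411, 0.3957, 0.2578]
orientation: [-180.0, -0.0, -40.9]
force: [0.6, 0.4, -0.7]
opening: 0.0873
gripper_force: 0.0
clock: 2.85
tool_pos: [0.4778, 0.1789, 0.3097]
orientation: [-180.0, -0.0, -55.3]
force: [1.0, 0.5, -0.3]
opening: 0.0877
gripper_force: 0.0
clock: 3.22
tool_pos: [0.4663, 0.0979, 0.332]
orientation: [-179.8, -0.0, -61.1]
force: [0.3, 1.6, 0.3]
opening: 0.0876
gripper_force: 0.0
tray [([270.0, 87.0], array([ 0.51 , -0.019,  0.   ]), 0.62)]
rails_mid [([273.0, 83.0], array([ 0.508, -0.021,  0.045]), 0.98)]
bowl_c [([205.0, 261.0], array([0.463, 0.328, 0.014]), 0.58)]
jam_c [([269.0, 85.0], array([ 0.511, -0.013,  0.055]), 0.59)]
mill_c []
sieve [([164.0, 210.0], array([0.579, 0.279, 0.   ]), 0.27)]
bail_grip []
tab_grip []
lip_edge []
tray ((513.487060546875, -20.487625122070312), (243.07521057128906, 177.23916625976562), 84.7418441772461) ((512.878662109375, -20.187652587890625), 147.26068115234375)
bowl_c ((450.96868896484375, 346.6086730957031), (145.5251922607422, 69.3148422241211), 27.87847328186035) ((452.41229248046875, 343.8895263671875), 77.05803680419922)
[0,0,0.012,52,23,0,1,  0,0,0.012,48,28,0,1,  0,0,0.012,46,33,0,1,  0,0,0.012,41,37,0,1,  0,0,0.012,36,42,0,1]
[0,0,0.012,32,44,0,1]
```

View pics/w1.png

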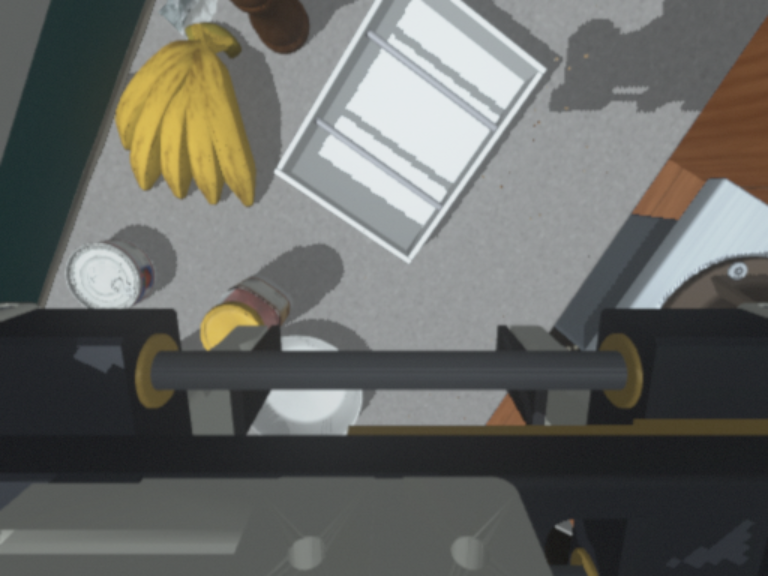

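The tray is clear, with its outline filling about px (275–545, 0–262) in the enlarged picture: centre (0.513, -0.020), axis 84.7°. On to the sieve.

```bash
python3 -m crank '[0,0,0.01,52,23,0,1,  0,0,0.01,48,28,0,1,  0,0,0.01,46,33,0,1,  0,0,0.01,41,37,0,1,  0,0,0.01,36,42,0,1]'; python3 -m crank '[0,0,0.01,32,44,0,1,0,0,0,0,0,0,1]'
cat > look.py <<'E'
from h import *
import sys
im=eyes.snapshot("wrist"); m=eyes.camera_model("wrist"); cv2.imwrite(f"pics/{sys.argv[1]}.png",cv2.resize(im,(768,576)))
ob=[]
for t in ["sieve","bail_grip","tab_grip","lip_edge","deck_mid","rods_mid"]:
    c=[d for d in spotter.place_of("wrist",t)]
    print(t,[(np.round(d["location"]).tolist(),round(d["p"],2)) for d in c][:3])
    for d in c: ob.append((t,d["location"]))
g=[float(v) for v in sys.argv[2:6]]; z=float(sys.argv[6])
# keep the candidate near the guess
M=R.from_euler("z",g[2]); o=[]
for t in set(a for a,_ in ob):
    P=M.apply(bailp(g[3]) if t=="bail_grip" else SP[t])+[g[0],g[1],z]; e=proj(m,P)[0]
    best=min((np.linalg.norm(np.array(l)-e),tuple(l)) for a,l in ob if a==t)
    if best[0]<50: o.append((m,t,np.array(best[1])))
x,r=fit_sieve(o,g,z); print("sieve",x.round(4),np.degrees(x[2]),r.round(1))
E
python3 look.py w2 .43 -.314 3.585 -.2 0
python3 - <<'E'
from h import *
m=eyes.camera_model("wrist")
for t,z in [("carton_c",.122),("walnut_1_c",.033),("hazelnut_1_c",.02)]:
    print(t,[(np.round(d["location"]).tolist(),onz(m,d["location"],z).round(3),round(d["p"],2)) for d in spotter.place_of("wrist",t)][:5])
E
```

```text
clock: 4.45
tool_pos: [0.4266, -0.1746, 0.3303]
orientation: [180.0, -0.0, -63.8]
force: [0.7, -0.6, -0.2]
opening: 0.0876
gripper_force: 0.0
clock: 4.7
tool_pos: [0.4001, -0.2236, 0.3305]
orientation: [180.0, -0.0, -64.6]
force: [0.2, 0.5, 0.7]
opening: 0.0879
gripper_force: 0.0
sieve [([264.0, 106.0], 0.78), ([165.0, 227.0], 0.53)]
bail_grip [([251.0, 97.0], 0.78)]
tab_grip [([206.0, 97.0], 0.61)]
lip_edge [([331.0, 106.0], 0.76), ([441.0, 29.0], 0.62), ([221.0, 111.0], 0.62)]
deck_mid [([236.0, 103.0], 0.68), ([217.0, 101.0], 0.47)]
rods_mid [([277.0, 105.0], 0.69), ([266.0, 107.0], 0.21)]
sieve [ 0.4327 -0.3124  3.5345 -0.1131] 202.51203321908466 [ 0.1 -2.1 -0.8 -0.9  1.6  0.9  0.7  0.8 -2.2 -0.7 -0.   1.2 -0.3]
carton_c []
walnut_1_c [([259.0, 128.0], array([ 0.426, -0.27 ,  0.033]), 0.45)]
hazelnut_1_c [([221.0, 123.0], array([ 0.488, -0.248,  0.02 ]), 0.58)]
```

View pics/w2.png

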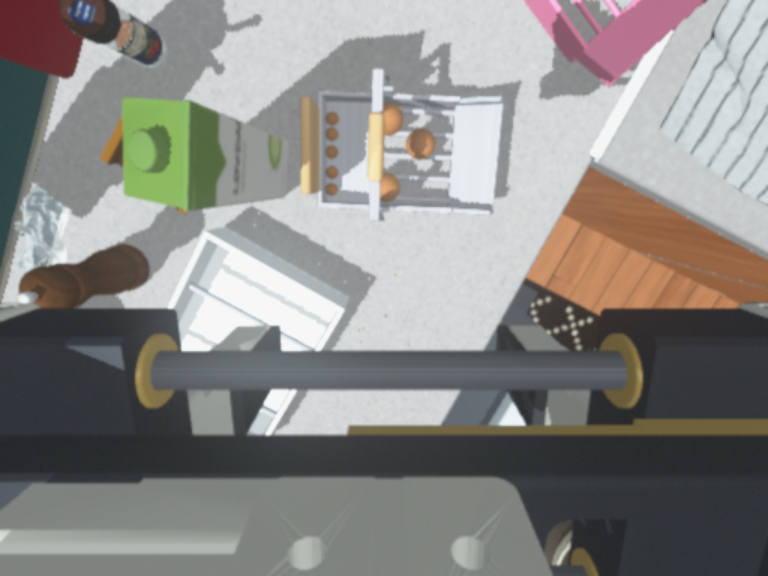

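```bash
python3 - <<'E'
from h import *
m=eyes.camera_model("wrist"); Y=np.radians(203.2)
x0=np.array([.4327,-.3124,0]); M=R.from_euler("z",Y)
for n,px,z in [("ctop",(190,98),.244),("ctop",(190,208),.244),("cbot",(288,198),0),("cbot",(288,135),0),("boxBL",(318,207),.042),("boxTL",(320,92),.042),("boxTR",(503,97),.042),("boxBR",(493,213),.042),("bailL",(376,114),.11),("bailR",(375,180),.11)]:
    w=onz(m,np.array(px)/1.5,z); print(n,w.round(4),"in sieve",M.inv().apply(w-x0).round(4))
E
```

```text
ctop [ 0.5576 -0.2718  0.244 ] in sieve [-0.1308  0.0119  0.244 ]
ctop [ 0.5365 -0.2107  0.244 ] in sieve [-0.1355 -0.0526  0.244 ]
cbot [ 0.5315 -0.2103  0.    ] in sieve [-0.131  -0.0549  0.    ]
cbot [ 0.5588 -0.2767  0.    ] in sieve [-0.13    0.0169  0.    ]
boxBL [ 0.4894 -0.2214  0.042 ] in sieve [-0.088  -0.0613  0.042 ]
boxTL [ 0.5343 -0.3306  0.042 ] in sieve [-0.0862  0.0567  0.042 ]
boxTR [ 0.3601 -0.4091  0.042 ] in sieve [0.1048 0.0603 0.042 ]
boxBR [ 0.3109 -0.3     0.042 ] in sieve [ 0.1071 -0.0593  0.042 ]
bailL [ 0.4665 -0.3282  0.11  ] in sieve [-0.0248  0.0278  0.11  ]
bailR [ 0.4427 -0.2757  0.11  ] in sieve [-0.0236 -0.0298  0.11  ]
```

```bash
python3 - <<'E'
from h import *
Y=np.radians(203.2); G=np.array([.4327,-.3124,0])+R.from_euler("z",Y).apply([-.0242,0,.110])
q=down(-66.8,12); z=q.as_matrix()[:,2]; T=G+.019*z; print(G,T,z)
s=plan([(T-.10*z,q)],.45); print(s[0]); plan([(T,q)],.45,start=s,step=35)
E
```

```text
[ 0.45494308 -0.30286661  0.11      ] [ 0.45857396 -0.30131041  0.0914152 ] [ 0.19109898  0.08190513 -0.9781476 ]
[0.07,0.002,0.015,32,2,47,0.45,  0.07,0.001,0.015,32,4,47,0.45,  0.069,0.002,0.014,32,7,46,0.45]
[ 0.43963448 -0.30908458  0.18969759]
[0,0,0,0,0,33,0.45,  0,0,0,0,0,34,0.45,  0,0,0,0,0,33,0.45]
```

```bash
python3 -m crank '[0.07,0.002,0.015,32,2,47,0.45,  0.07,0.001,0.015,32,4,47,0.45,  0.07,0.002,0.014,32,7,46,0.45,0,0,0,0,0,0,0.45]'
python3 - <<'E'
from h import *
Y=np.radians(203.2); G=np.array([.4327,-.3124,0])+R.from_euler("z",Y).apply([-.0242,0,.110])
q=down(-66.8,12); z=q.as_matrix()[:,2]; T=G+.019*z
plan([(T,q)],.45,step=35)
m=eyes.camera_model("wrist"); eyes.snapshot("wrist")
for t in ("bail_grip","tab_grip"): print(t,[np.round(d["location"]) for d in spotter.place_of("wrist",t)][:2])
M=R.from_euler("z",Y)
print(proj(m,G),proj(m,M.apply(SP["tab_grip"])+[.4327,-.3124,0]))
E
```

```text
clock: 5.7
tool_pos: [0.4369, -0.3103, 0.1854]
orientation: [-168.2, 0.3, -67.1]
force: [-0.5, 0.2, 0.5]
opening: 0.0532
gripper_force: 0.0
[0.001,0.001,-0.002,0,-1,32,0.45,  0.001,0.002,-0.002,0,-1,33,0.45,  0.001,0.001,-0.002,1,-2,32,0.45]
bail_grip [array([259., 186.])]
tab_grip [array([202., 177.])]
[[255.08554418 190.90592769]] [[204.80969432 181.7182127 ]]
```

```bash
python3 -m crank '[0,0,0,0,-1,32,0.45, 0,0,0,1,0,33,0.45, 0,0,0,1,0,32,0.45, 0,0,0,0,0,0,0.45]'; python3 -m crank '[0,0,0,0,0,0,0, 0,0,0,0,0,0,0, 0,0,0,0,0,0,0, 0,0,0,0,0,0,0]'
```

```text
clock: 6.35
tool_pos: [0.4596, -0.3019, 0.0947]
orientation: [-168.0, 0.1, -66.7]
force: [0.1, -0.2, 1.6]
opening: 0.0393
gripper_force: 0.0
clock: 6.85
tool_pos: [0.4605, -0.3038, 0.0965]
orientation: [-167.8, -0.1, -66.9]
force: [0.1, 3.4, 12.6]
opening: 0.0051
gripper_force: 21.8
```

```bash
python3 - <<'E'
from h import *
im=eyes.snapshot("wrist"); cv2.imwrite("pics/w3.png",cv2.resize(im[100:320,130:400],None,fx=2.8,fy=2.7,interpolation=cv2.INTER_CUBIC))
o=get_obs(); print(o["opening"],o["gripper_force"],o["force"],o["moment"])
E
```

```text
0.002372878310462852 22.912884280085564 [ 0.56049331  4.45075313 13.17093868] [ 1.6857621  -0.29905409  0.34923356]
```

View pics/w3.png

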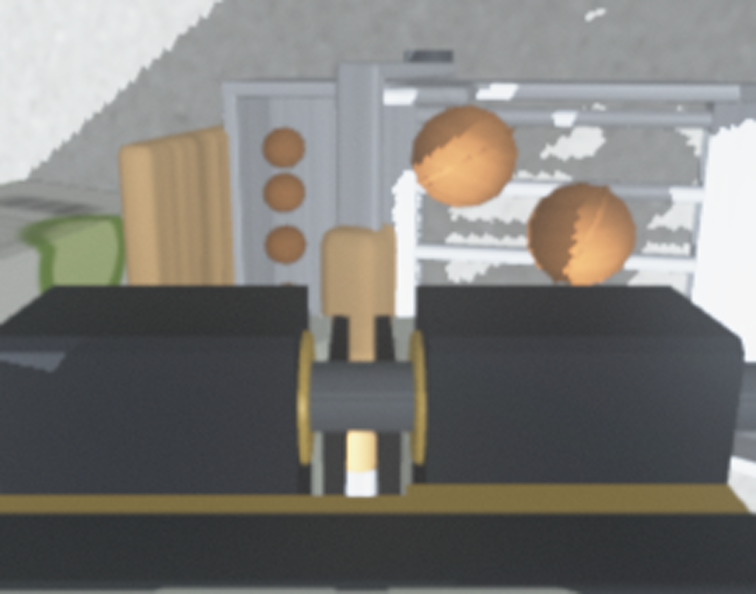

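```bash
python3 -m crank '[0,0,0,0,0,0,0.45, 0,0,0,0,0,0,0.45, 0,0,0,0,0,0,0.45]'; python3 look.py w4 .4327 -.3124 3.5465 -.1 0; python3 - <<'E'
from h import *
m=eyes.camera_model("wrist"); p,q=tool(); print(p,q.as_euler("xyz",degrees=True),ctrl.grip_depth,"tcp px",proj(m,p),"gp",proj(m,p-.019*q.as_matrix()[:,2]))
im=cv2.imread("pics/w4.png"); cv2.imwrite("pics/w4c.png",cv2.resize(im[130:480,180:620],None,fx=1.7,fy=1.7))
E
```

```text
clock: 7.28
tool_pos: [0.4592, -0.3032, 0.0949]
orientation: [-168.0, 0.0, -66.9]
force: [0.1, 0.5, -0.9]
opening: 0.0277
gripper_force: 0.0
sieve [([305.0, 189.0], 0.87), ([230.0, 170.0], 0.65)]
bail_grip [([251.0, 228.0], 0.75)]
tab_grip [([185.0, 208.0], 0.74)]
lip_edge [([446.0, 208.0], 0.64), ([253.0, 191.0], 0.21)]
deck_mid [([251.0, 192.0], 0.72)]
rods_mid [([330.0, 194.0], 0.7)]
sieve [ 0.434  -0.3134  3.5511 -0.3182] 203.46023030380363 [ 0.4  0.4 -4.2  0.9 -1.7 -1.4  0.1 -0.3  1.7  0.4  0.9 -0.2 -1. ]
[ 0.45940328 -0.3032537   0.0949723 ] [-1.67974122e+02 -1.55553930e-02 -6.68658358e+01] 0.0188 tcp px [[258.94240861 219.41798744]] gp [[258.96040621 229.97461058]]
```

View pics/w4c.png

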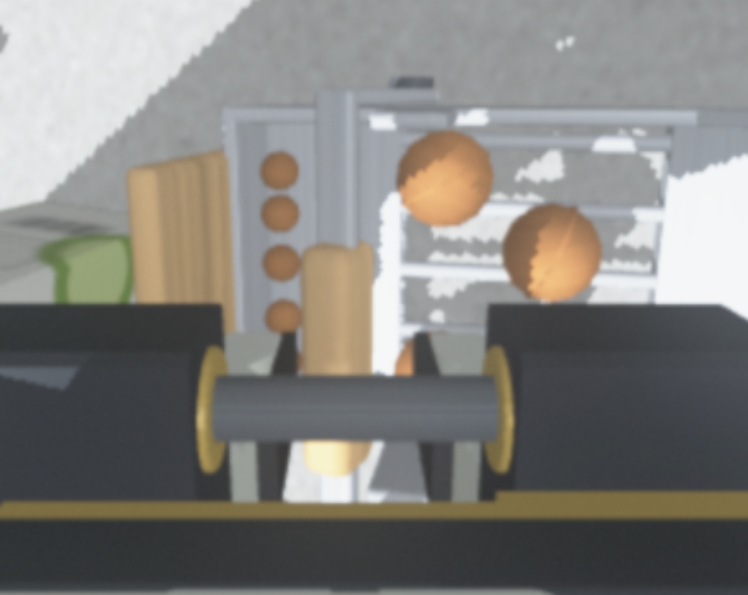

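```bash
python3 -m crank '[0,0,0,0,0,0,0.35, 0,0,0,0,5,0,0.32, 0,0,0,0,8,0,0.32, 0,0,0,0,8,0,0.32,0,0,0,0,0,0,0.32]'; python3 -m crank '[0,0,0,0,-6,1,0.3,0,0,0,0,0,0,0,0,0,0,0,0,0,0,0,0,0,0,0,0,0,0,0,0,0,0,0,0]'
```

```text
clock: 8.25
tool_pos: [0.4432, -0.3111, 0.095]
orientation: [-167.6, -0.2, -66.8]
force: [-3.8, 15.2, 32.1]
opening: 0.028
gripper_force: 15.5
clock: 8.88
tool_pos: [0.4499, -0.3085, 0.0971]
orientation: [-167.5, -0.3, -66.7]
force: [-6.9, 19.9, 45.1]
opening: 0.0048
gripper_force: 39.0
```

```bash
python3 -m crank '[0,0,0,0,0,-4,0.4, 0,0,0,0,0,-4,0.4, 0,0,0,0,0,-30,0.4, 0,0,0,0,0,-40,0.4,0,0,0,0,0,0,0.4]'; python3 look.py w5 .434 -.3134 3.551 -.2 0; python3 - <<'E'
from h import *
p,q=tool(); m5=eyes.camera_model("wrist"); E=np.array(m5["extrinsics"]); Tc=q.inv()
rel=(Tc.apply(E[:3,3]-p),Tc.as_matrix()@E[:3,:3])
def cam(p,e):
    q=R.from_euler("xyz",e,degrees=True); X=np.eye(4); X[:3,:3]=q.as_matrix()@rel[1]; X[:3,3]=np.array(p)+q.apply(rel[0]); return dict(m5,extrinsics=X)
m2=cam([.4001,-.2236,.3305],[180,0,-64.6]); m4=cam([.4594,-.3033,.095],[-168,0,-66.9])
T=eyes.camera_model("top");S=eyes.camera_model("scene")
O=[(m2,0,dict(sieve=(264,106),bail_grip=(251,97),tab_grip=(206,97),lip_edge=(331,106),deck_mid=(236,103),rods_mid=(277,105))),
(m4,1,dict(sieve=(305,189),bail_grip=(251,228),tab_grip=(185,208),lip_edge=(446,208),deck_mid=(251,192),rods_mid=(330,194)))]
d={}
for t in ["sieve","bail_grip","tab_grip","lip_edge","deck_mid","rods_mid"]:
    c=spotter.place_of("wrist",t)
    if c: d[t]=c[0]["location"]
print(d); O.append((m5,2,d))
def f(v):
    M=R.from_euler("z",v[2]); r=[]
    for m,k,dd in O:
        for n,px in dd.items():
            P=M.apply(bailp(v[4+k]) if n=="bail_grip" else SP[n])+[v[0],v[1],v[3]]; r+=list(proj(m,P)[0]-px)
    return np.array(r)
s=least_squares(f,[.434,-.313,3.55,0,-.2,-.4,0],loss="soft_l1",f_scale=2); print(s.x.round(3),f(s.x).round(1),p,q.as_euler("xyz",degrees=True))
E
```

```text
clock: 9.5
tool_pos: [0.432, -0.3167, 0.17]
orientation: [-167.8, -0.3, -66.9]
force: [0.3, -0.4, 0.0]
opening: 0.0344
gripper_force: 0.0
sieve [([287.0, 177.0], 0.59), ([192.0, 187.0], 0.25)]
bail_grip []
tab_grip [([192.0, 189.0], 0.77), ([244.0, 177.0], 0.15)]
lip_edge [([385.0, 184.0], 0.92), ([254.0, 200.0], 0.74)]
deck_mid [([248.0, 178.0], 0.98), ([224.0, 175.0], 0.74)]
rods_mid [([301.0, 180.0], 0.92)]
sieve [ 0.4315 -0.3135  3.5729  0.    ] 204.71189044509745 [-6.1 -0.6  1.5  0.6 -0.7 -0.8 -0.8 -0.1  2.4  0.7  0. ]
{'sieve': [286.6, 176.7], 'tab_grip': [191.8, 188.9], 'lip_edge': [384.6, 184.2], 'deck_mid': [248.2, 178.5], 'rods_mid': [300.8, 180.0]}
[ 4.320e-01 -3.130e-01  3.553e+00 -1.000e-03 -9.200e-02 -3.830e-01
  0.000e+00] [ 0.1 -1.6 -0.   2.1 -0.1  2.2  0.7 -0.9 -3.1 -0.1 -1.7 -0.8  2.2  1.5
  0.1 -0.4  4.7  1.9  1.7  0.1  0.6 -0.8 -2.8  1.4 -2.  -1.2  0.7 -1.9
  0.1  1.4 -7.5 -2.5 -1.9 -1.5] [ 0.43073912 -0.31508767  0.16618623] [-1.68041424e+02  5.72861796e-02 -6.68635381e+01]
```

View pics/w5.png

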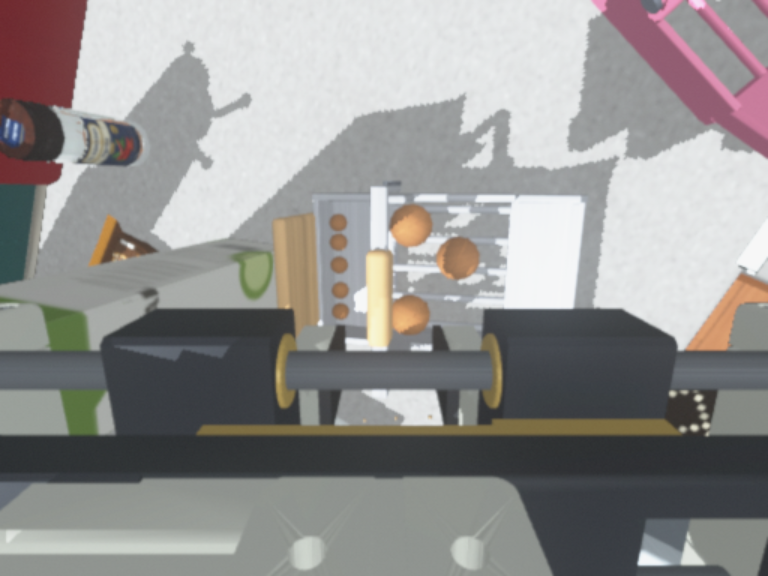

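```bash
python3 - <<'E'
from h import *
m=eyes.camera_model("wrist"); p,q=tool(); M=R.from_euler("z",3.553); x0=np.array([.432,-.313,0])
for n,px in [("far",(379,250)),("near",(379,346)),("armtop",(379,187)),("pivot",(396,182))]:
    for z in (.08,.09,.10,.11,.12): print(n,z,M.inv().apply(onz(m,np.array(px)/1.5,z)-x0).round(4))
ax=q.as_matrix()[:,2]
for s in (0,.04,.06,.08): P=p+s*ax; print("axis",M.inv().apply(P-x0).round(4),(proj(m,P)*1.5).round(0))
E
```

```text
far 0.08 [-0.023  0.024  0.08 ]
far 0.09 [-0.0206  0.0257  0.09  ]
far 0.1 [-0.0182  0.0273  0.1   ]
far 0.11 [-0.0159  0.0289  0.11  ]
far 0.12 [-0.0135  0.0305  0.12  ]
near 0.08 [-0.0239 -0.0434  0.08  ]
near 0.09 [-0.0215 -0.0392  0.09  ]
near 0.1 [-0.0191 -0.035   0.1   ]
near 0.11 [-0.0167 -0.0308  0.11  ]
near 0.12 [-0.0143 -0.0266  0.12  ]
armtop 0.08 [-0.0225  0.0643  0.08  ]
armtop 0.09 [-0.0201  0.0643  0.09  ]
armtop 0.1 [-0.0177  0.0644  0.1   ]
armtop 0.11 [-0.0154  0.0645  0.11  ]
armtop 0.12 [-0.013   0.0646  0.12  ]
pivot 0.08 [-0.0115  0.0672  0.08  ]
pivot 0.09 [-0.0096  0.0672  0.09  ]
pivot 0.1 [-0.0076  0.0672  0.1   ]
pivot 0.11 [-0.0057  0.0671  0.11  ]
pivot 0.12 [-0.0037  0.0671  0.12  ]
axis [0.0016 0.0017 0.1671] [[388. 329.]]
axis [-0.0067  0.0018  0.128 ] [[388. 304.]]
axis [-0.0109  0.0018  0.1084] [[388. 295.]]
axis [-0.015   0.0019  0.0888] [[388. 286.]]
```

```bash
python3 - <<'E'
from h import *
p,q=tool(); m5=eyes.camera_model("wrist"); E=np.array(m5["extrinsics"]); Tc=q.inv()
rel=(Tc.apply(E[:3,3]-p),Tc.as_matrix()@E[:3,:3])
q4=R.from_euler("xyz",[-168,0,-66.9],degrees=True); X=np.eye(4); X[:3,:3]=q4.as_matrix()@rel[1]; X[:3,3]=np.array([.4594,-.3033,.095])+q4.apply(rel[0]); m4=dict(m5,extrinsics=X)
M=R.from_euler("z",3.553); x0=np.array([.432,-.313,0])
for z in (.08,.09,.1,.11,.12):
    print(z,[M.inv().apply(onz(m4,np.array([(c[0]/1.7+180)/1.5,(c[1]/1.7+130)/1.5]),z)-x0).round(4)[:2].tolist() for c in [(337,245),(337,475),(337,97),(285,335),(425,335)]])
E
```

```text
0.08 [[-0.037, 0.0243], [-0.0381, -0.0486], [-0.0364, 0.0652], [-0.0534, -0.0038], [-0.0116, -0.001]]
0.09 [[-0.0346, 0.0265], [-0.0356, -0.0425], [-0.034, 0.0652], [-0.0501, -0.0001], [-0.0105, 0.0025]]
0.1 [[-0.0322, 0.0288], [-0.0331, -0.0364], [-0.0317, 0.0653], [-0.0468, 0.0037], [-0.0094, 0.0061]]
0.11 [[-0.0298, 0.031], [-0.0307, -0.0303], [-0.0293, 0.0654], [-0.0436, 0.0074], [-0.0084, 0.0097]]
0.12 [[-0.0274, 0.0333], [-0.0282, -0.0242], [-0.0269, 0.0655], [-0.0403, 0.0111], [-0.0073, 0.0133]]
```

```bash
python3 - <<'E'
from h import *
Y=3.553; M=R.from_euler("z",Y); x0=np.array([.432,-.313,0])
q=down(np.degrees(Y)-270,3)
T=x0+M.apply([-.0170,0,.080]); U=x0+M.apply([-.0140,0,.135])
s=plan([(U,q)],.45,step=30); print(s[0]); plan([(T,q)],.45,start=s,step=20)
E
```

```text
[-0.079,-0.001,-0.004,-1,-4,17,0.45,  -0.078,0,-0.003,-1,-6,17,0.45]
[ 0.444764   -0.30724078  0.13521851]
[0,0,0,0,0,18,0.45,  0,0,0,0,0,19,0.45,  0,0,0,0,0,18,0.45]
```

```bash
python3 -m crank '[-0.08,0,-0.004,-1,-4,17,0.45,  -0.08,0,-0.003,-1,-6,17,0.45, 0,0,0,0,0,0,0.45]';  python3 -m crank '[0,0,0,0,0,18,0.45,  0,0,0,0,0,8,0.45, 0,0,0,0,0,0,0.45]'; python3 -m crank '[0,0,0,0,0,15,0.45, 0,0,0,0,0,14,0.45, 0,0,0,0,0,0,0.45]'; python3 -m crank '[0,0,0,0,0,0,0.2, 0,0,0,0,0,0,0.2,0,0,0,0,0,0,0.1]'; python3 -m crank '[0,0,0,0,0,0,0.05, 0,0,0,0,0,0,0.05]'
```

```text
clock: 10.52
tool_pos: [0.4451, -0.3063, 0.1338]
orientation: [-177.3, 0.0, -66.3]
force: [0.2, 0.1, -0.2]
opening: 0.0394
gripper_force: 0.0
clock: 10.9
tool_pos: [0.4455, -0.307, 0.1093]
orientation: [-177.1, -0.0, -66.5]
force: [0.7, -0.1, 0.4]
opening: 0.0395
gripper_force: 0.0
clock: 11.28
tool_pos: [0.4462, -0.3059, 0.0789]
orientation: [-177.3, 0.0, -66.5]
force: [0.9, -0.3, -0.6]
opening: 0.0395
gripper_force: 0.0
clock: 11.65
tool_pos: [0.4477, -0.3064, 0.0809]
orientation: [-177.1, -0.1, -66.5]
force: [1.0, 1.2, 0.9]
opening: 0.0152
gripper_force: 1.0
clock: 11.9
tool_pos: [0.4479, -0.3064, 0.0809]
orientation: [-177.1, -0.1, -66.5]
force: [0.7, 1.0, 2.8]
opening: 0.0141
gripper_force: 30.0
```

```bash
python3 -m crank '[0,0,0,0,0,0,0, 0,0,0,0,0,-8,0, 0,0,0,0,0,-15,0, 0,0,0,0,0,-20,0, 0,0,0,0,0,-25,0]'; python3 -m crank '[0,0,0,0,0,-25,0, 0,0,0,0,0,-12,0, 0,0,0,0,0,0,0, 0,0,0,0,0,0,0]'; python3 - <<'E'
from h import *
im=eyes.snapshot("wrist"); cv2.imwrite("pics/w6.png",cv2.resize(im,(768,576)))
S,Q=(.513,-.0205),84.7
Yt=np.radians(Q); M=R.from_euler("z",Yt)
# TCP over tray: grip at sieve (-.0165,0), sieve origin at tray centre
psi=Q-270
G=np.array([*S,0])+M.apply([-.0165,0,0]); print(G,get_obs()["joint_pos"])
p,q=tool()
s=plan([([.40,-.24,.20],q),([.42,-.10,.20],down(-120,0)),([G[0],G[1],.20],down(psi))],0,step=40,turn=.12)
E
```

```text
clock: 12.52
tool_pos: [0.4431, -0.3074, 0.1489]
orientation: [-177.2, 0.0, -66.5]
force: [0.5, 0.4, -5.5]
opening: 0.0142
gripper_force: 30.0
clock: 13.02
tool_pos: [0.4416, -0.3079, 0.1842]
orientation: [-177.2, 0.0, -66.5]
force: [-0.8, 0.2, -6.3]
opening: 0.0137
gripper_force: 30.0
[ 0.51147589 -0.03692946  0.        ] [-15.41794827   7.67725545 -18.72480828  -2.00673109 -61.46053109
  39.86511603]
[0,0,0,-26,3,-5,0,  0,0,0,-27,4,-6,0,  0,0,0,-26,3,-5,0,  -0.006,0.003,0.117,-15,-9,0,0,  -0.005,0.003,0.116,-16,-8,1,0]
[-0.006,0.003,0.117,-17,-5,0,0,  -0.006,0.002,0.117,-17,-4,0,0,  -0.005,0.003,0.117,-18,-1,0,0,  -0.006,0.003,0.116,-17,0,0,0,  -0.005,0.003,0.117,-18,3,0,0]
[-0.006,0.003,0.117,-17,5,0,0,  0,0,0.114,-10,-5,0,0,  0,0,0.114,-10,-3,0,0,  0,0,0.114,-11,-3,0,0,  0,0,0.114,-11,-1,0,0]
[0,0,0.114,-11,0,0,0,  0,0,0.114,-11,2,0,0,  0,0,0.114,-11,2,0,0,  0,0,0.114,-11,4,0,0,  0,0,0.114,-10,5,0,0]
[0,0,0.114,-9,6,0,0]
```

View pics/w6.png

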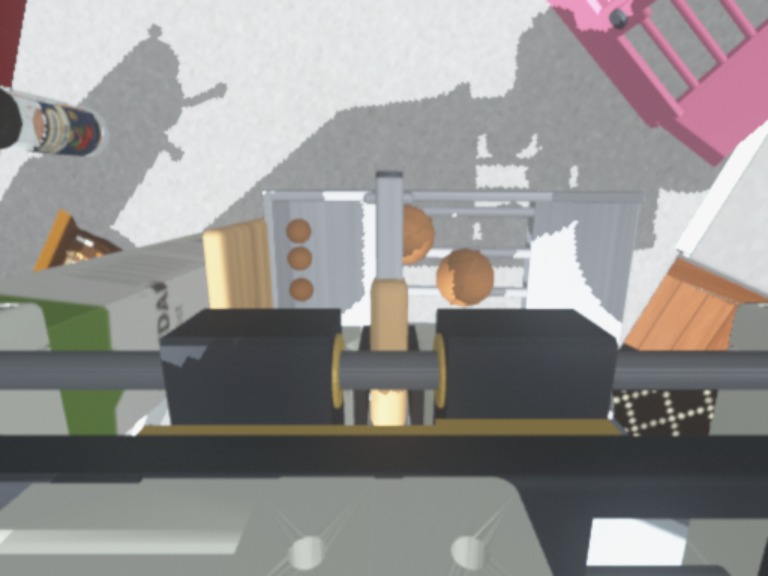

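```bash
python3 -m crank '[0,0,0,-26,3,-5,0,  0,0,0,-27,4,-6,0,  0,0,0,-26,3,-5,0,  -0.006,0.003,0.117,-15,-9,0,0,  -0.006,0.003,0.117,-16,-8,1,0]'; python3 -m crank '[-0.006,0.003,0.117,-17,-5,0,0,  -0.006,0.002,0.117,-17,-4,0,0,  -0.006,0.003,0.117,-18,-1,0,0,  -0.006,0.003,0.117,-17,0,0,0,  -0.005,0.003,0.117,-18,3,0,0]'; python3 -m crank '[-0.005,0.003,0.117,-17,5,0,0,  0,0,0.114,-10,-5,0,0,  0,0,0.114,-10,-3,0,0,  0,0,0.114,-11,-3,0,0,  0,0,0.114,-11,-1,0,0]';python3 -m crank '[0,0,0.114,-11,0,0,0,  0,0,0.114,-11,2,0,0,  0,0,0.114,-11,2,0,0,  0,0,0.114,-11,4,0,0,  0,0,0.114,-10,5,0,0]';python3 -m crank '[0,0,0.114,-9,6,0,0,0,0,0,0,0,0,0,0,0,0,0,0,0,0]'
cat > pose.py <<'E'
from h import *
# sieve estimate in tray frame from wrist camera (sieve height z argument), expected from the grip
p,q=tool(); z=float(__import__("sys").argv[2]); ps=q.as_euler("xyz",degrees=True)[2]; Y=np.radians(ps+270)
C=np.array([.513,-.0205,0]); M=R.from_euler("z",np.radians(84.7))
g=p[:2]+np.array([math.cos(Y),math.sin(Y)])*.0165
print("by grip: in tray",M.inv().apply([*g,0]-C).round(4),"yaw",np.degrees(Y)%360-84.7,"tcp",p.round(4),q.as_euler("xyz",degrees=True).round(1))
E
python3 pose.py x 0.1; python3 look.py w7 .513 -.0205 1.478 0 .12
python3 - <<'E'
from h import *
for t in ("hazelnut_1_c","walnut_1_c"): print(t,[(np.round(d["location"]).tolist(),round(d["p"],2)) for d in spotter.place_of("wrist",t)])
E
```

```text
clock: 13.7
tool_pos: [0.4058, -0.2045, 0.1999]
orientation: [-177.9, 0.2, -80.1]
force: [0.4, 0.1, -6.3]
opening: 0.0136
gripper_force: 30.0
clock: 14.32
tool_pos: [0.4181, -0.1169, 0.2004]
orientation: [-179.7, 0.1, -113.6]
force: [-0.2, 0.5, -6.2]
opening: 0.0138
gripper_force: 30.0
clock: 14.95
tool_pos: [0.457, -0.0751, 0.2002]
orientation: [-179.9, -0.1, -146.5]
force: [-0.9, -0.1, -5.7]
opening: 0.0138
gripper_force: 30.0
clock: 15.58
tool_pos: [0.5035, -0.0435, 0.2001]
orientation: [-179.9, -0.1, -179.1]
force: [0.8, 0.0, -6.1]
opening: 0.0139
gripper_force: 30.0
clock: 15.95
tool_pos: [0.5119, -0.0378, 0.2005]
orientation: [-179.9, -0.0, 174.7]
force: [-0.5, 0.3, -5.9]
opening: 0.0136
gripper_force: 30.0
by grip: in tray [-0.0008 -0.0005  0.    ] yaw 0.015531796902720885 tcp [ 0.5119 -0.0378  0.2005] [-179.9   -0.   174.7]
sieve [([284.0, 191.0], 0.73)]
bail_grip [([260.0, 235.0], 0.97), ([74.0, 270.0], 0.24)]
tab_grip [([159.0, 213.0], 0.71), ([200.0, 162.0], 0.53)]
lip_edge [([420.0, 202.0], 0.63)]
deck_mid [([227.0, 194.0], 0.81), ([201.0, 142.0], 0.16)]
rods_mid [([303.0, 192.0], 0.71)]
sieve [ 0.5124 -0.0145  1.4654 -0.1415] 83.95878522808901 [ 1.4  2.2  0.1 -1.2 -2.1 -2.2  5.2  2.5 -1.5  0.3 -1.3 -1.4 -0.4]
hazelnut_1_c []
walnut_1_c [([423.0, 202.0], 0.38)]
```

```bash
python3 -m crank '[0,0,0,0,0,20,0, 0,0,0,0,0,25,0, 0,0,0,0,-5,14,0, 0,0,0,0,-5,0,0, 0,0,0,0,0,0,0]'; for i in 1 2 3; do python3 -m crank '[0,0,0,0,35,0,0, 0,0,0,0,5,0,0, 0,0,0,0,-35,0,0, 0,0,0,0,-5,0,0]'; done; python3 pose.py x 0.06
python3 - <<'E'
from h import *
im=eyes.snapshot("wrist"); cv2.imwrite("pics/w8.png",cv2.resize(im[90:320,90:440],None,fx=2.2,fy=2.2,interpolation=cv2.INTER_CUBIC))
for t in ("hazelnut_1_c","walnut_1_c"): print(t,[(np.round(d["location"]).tolist(),round(d["p"],2)) for d in spotter.place_of("wrist",t)])
E
```

```text
clock: 17.02
tool_pos: [0.5122, -0.0481, 0.143]
orientation: [-179.9, 0.1, 174.6]
force: [0.1, -0.5, -4.9]
opening: 0.014
gripper_force: 30.0
clock: 17.52
tool_pos: [0.5115, -0.0489, 0.1429]
orientation: [-179.9, 0.1, 174.5]
force: [-0.4, -0.7, -5.4]
opening: 0.0141
gripper_force: 30.0
clock: 18.02
tool_pos: [0.5113, -0.0489, 0.1425]
orientation: [-179.9, 0.0, 174.5]
force: [0.6, -1.8, -6.9]
opening: 0.0135
gripper_force: 30.0
clock: 18.52
tool_pos: [0.5112, -0.0488, 0.1423]
orientation: [-179.9, 0.0, 174.5]
force: [-0.4, -1.0, -4.5]
opening: 0.0137
gripper_force: 30.0
by grip: in tray [-0.0119 -0.0009  0.    ] yaw -0.1652380890216847 tcp [ 0.5112 -0.0488  0.1423] [-179.9    0.   174.5]
hazelnut_1_c []
walnut_1_c [([224.0, 192.0], 0.62), ([241.0, 161.0], 0.27)]
```

View pics/w8.png

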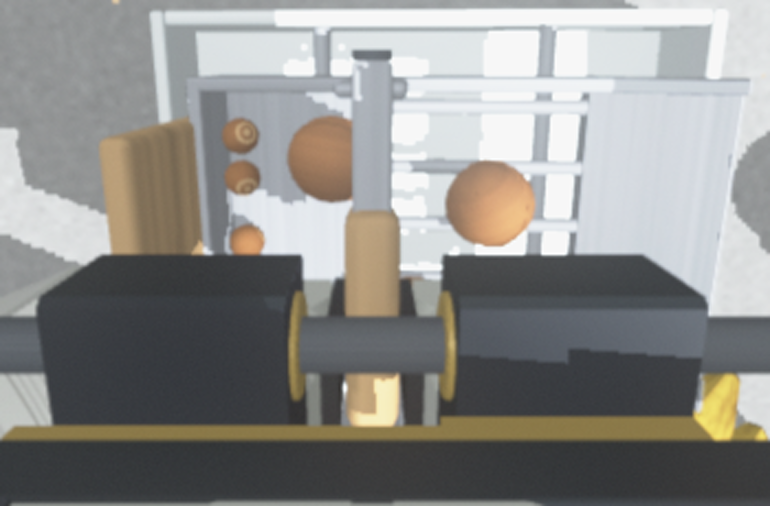

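```bash
cat > nuts.py <<'E'
from h import *
# count hazelnuts / walnuts in several cameras
for c in ("wrist","top"):
    im=eyes.snapshot(c)
    for t in ("hazelnut_1_c","walnut_1_c"): print(c,t,[(np.round(d["location"]).tolist(),round(d["p"],2)) for d in spotter.place_of(c,t)])
    if c=="wrist":
        cv2.imwrite("pics/now.png",im); h=cv2.cvtColor(im,cv2.COLOR_BGR2HSV)
        k=((h[...,0]<16)&(h[...,1]>110)).astype(np.uint8); n,_,st,ce=cv2.connectedComponentsWithStats(k)
        print("brown blobs",[(ce[i].round().astype(int).tolist(),int(st[i,4]),st[i,2:4].tolist()) for i in range(1,n) if st[i,4]>25])
E
python3 -c "
import cv2,numpy as np
im=cv2.imread('pics/w8.png');h=cv2.cvtColor(im,cv2.COLOR_BGR2HSV)
for p in [(240,135),(247,240),(490,200),(330,158),(140,170),(370,260)]: print(p,h[p[1],p[0]])"
for i in 1 2 3; do python3 -m crank '[0,0,0,0,44,0,0, 0,0,0,0,-44,0,0, 0,0,0,0,44,0,0, 0,0,0,0,-44,0,0]'; done; python3 nuts.py
```

```text
(240, 135) [ 15  96 175]
(247, 240) [ 14 125 218]
(490, 200) [ 13 108 217]
(330, 158) [ 13 107 172]
(140, 170) [ 16  79 129]
(370, 260) [ 17  83 184]
clock: 19.18
tool_pos: [0.5139, -0.0427, 0.1426]
orientation: [180.0, 0.2, 175.0]
force: [1.2, 0.6, -6.2]
opening: 0.0139
gripper_force: 29.9
clock: 19.68
tool_pos: [0.5139, -0.0428, 0.1426]
orientation: [180.0, 0.2, 175.0]
force: [0.7, 0.3, -4.3]
opening: 0.0142
gripper_force: 29.9
clock: 20.18
tool_pos: [0.5138, -0.0428, 0.1426]
orientation: [180.0, 0.2, 175.0]
force: [2.1, 1.0, -6.0]
opening: 0.0138
gripper_force: 29.9
wrist hazelnut_1_c [([278.0, 176.0], 0.72)]
wrist walnut_1_c []
brown blobs [([359, 187], 481, [26, 32]), ([242, 188], 65, [11, 10]), ([238, 200], 87, [11, 12])]
top hazelnut_1_c [([173.0, 169.0], 0.67), ([238.0, 193.0], 0.55)]
top walnut_1_c [([235.0, 185.0], 0.54)]
```

```bash
sed -i 's/\[...,1\]>110/[...,1]>88/' nuts.py; python3 - <<'E'
import cv2,numpy as np
from h import *
im=cv2.imread("pics/now.png");h=cv2.cvtColor(im,cv2.COLOR_BGR2HSV)
k=((h[...,0]<16)&(h[...,1]>88)).astype(np.uint8); n,_,st,ce=cv2.connectedComponentsWithStats(k)
print([(ce[i].round().astype(int).tolist(),int(st[i,4]),st[i,2:4].tolist()) for i in range(1,n) if st[i,4]>25])
# expected pixels in view
p,q=tool(); m=eyes.camera_model("wrist"); Y=np.radians(84.7); M=R.from_euler("z",Y); x0=np.array([p[0],p[1],.062])+M.apply([.0165,0,0])
for x in (-.08,-.027,.019,.065,.11):
  zz=.0095+.0065*(x+.08)/.053 if x<=-.027 else .016 if x<=.065 else .039
  print(x,[proj(m,M.apply([x,y,zz])+x0)[0].round().tolist() for y in (.055,0,-.055)])
print("tray floor corners",[proj(m,np.array([.513,-.0205,.008])+M.apply([a,b,0]))[0].round().tolist() for a in(-.115,.115) for b in (.082,0,-.082)])
E
```

```text
[([307, 153], 613, [36, 39]), ([355, 185], 932, [36, 38]), ([496, 190], 36, [16, 25]), ([239, 194], 223, [17, 26])]
-0.08 [[187.0, 134.0], [191.0, 194.0], [194.0, 248.0]]
-0.027 [[246.0, 134.0], [247.0, 195.0], [248.0, 250.0]]
0.019 [[299.0, 134.0], [297.0, 195.0], [296.0, 250.0]]
0.065 [[353.0, 133.0], [348.0, 195.0], [343.0, 250.0]]
0.11 [[420.0, 135.0], [411.0, 202.0], [402.0, 262.0]]
tray floor corners [[177.0, 104.0], [182.0, 178.0], [187.0, 244.0], [389.0, 104.0], [381.0, 178.0], [374.0, 243.0]]
```

```bash
for i in 1 2 3; do python3 -m crank '[0,0,0,0,44,0,0, 0,0,0,0,-44,0,0, 0,0,0,0,44,0,0, 0,0,0,0,-44,0,0]'; done; python3 -m crank '[0,0,0,0,0,0,0,0,0,0,0,0,0,0]'; python3 nuts.py
```

```text
clock: 20.98
tool_pos: [0.5138, -0.043, 0.1426]
orientation: [180.0, 0.2, 175.0]
force: [0.9, -0.2, -5.4]
opening: 0.0134
gripper_force: 29.8
clock: 21.48
tool_pos: [0.5142, -0.0431, 0.143]
orientation: [180.0, 0.3, 175.0]
force: [2.1, 1.0, -4.1]
opening: 0.0131
gripper_force: 30.1
clock: 21.98
tool_pos: [0.5144, -0.0436, 0.1437]
orientation: [-180.0, 0.3, 175.0]
force: [0.9, -0.7, -1.1]
opening: 0.0022
gripper_force: 0.0
clock: 22.22
tool_pos: [0.5125, -0.0474, 0.143]
orientation: [-179.9, 0.2, 174.6]
force: [0.5, -0.9, 0.2]
opening: 0.0004
gripper_force: 0.0
wrist hazelnut_1_c [([289.0, 197.0], 0.45)]
wrist walnut_1_c []
brown blobs [([296, 152], 220, [9, 33]), ([330, 176], 842, [29, 56]), ([216, 164], 114, [12, 13]), ([501, 188], 35, [15, 23]), ([288, 197], 62, [8, 9])]
top hazelnut_1_c []
top walnut_1_c [([222.0, 182.0], 0.49)]
```

```bash
python3 - <<'E'
from h import *
w=cv2.imread("pics/now.png"); s=eyes.snapshot("scene"); t=eyes.snapshot("top")
a=cv2.resize(w[80:300,130:450],(480,330),interpolation=cv2.INTER_CUBIC)
def cr(c,im):
    u,v=proj(eyes.camera_model(c),[.513,-.03,.08])[0].astype(int); return cv2.resize(im[v-45:v+45,u-53:u+53],(318,270),interpolation=cv2.INTER_CUBIC)
o=np.zeros((600,800,3),np.uint8); o[:330,:480]=a; o[:270,482:800]=cr("scene",s); o[330:600,482:800]=cr("top",t); o[330:600,0:480]=cv2.resize(w,(480,270))
cv2.imwrite("pics/w9.png",o)
E
```

```text
(no output)
```

View pics/w9.png

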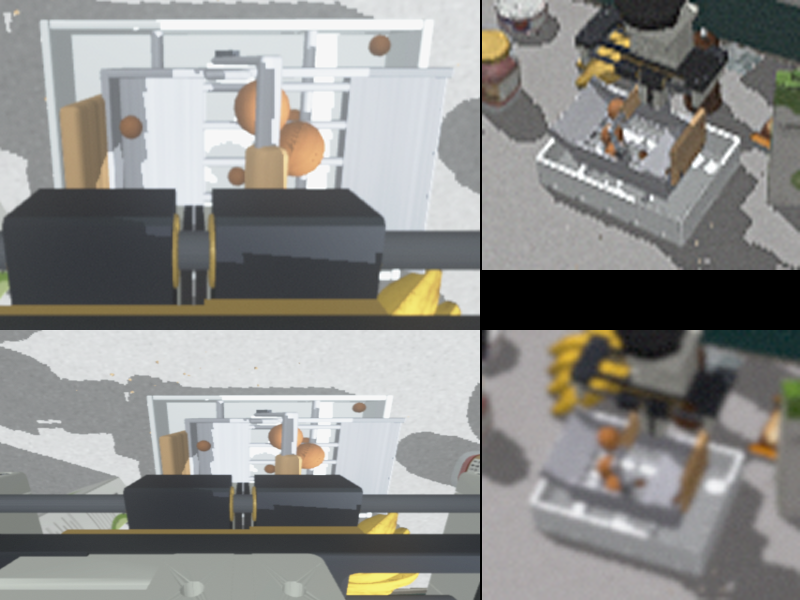

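```bash
python3 -m crank '[0,0,0,0,0,-30,0, 0,0,0,0,0,-45,0.3, 0,0,0,0,0,0,0.68, 0,0,0,0,0,0,0.68]'; python3 look.py w10 .513 -.03 1.478 .5 .045; python3 nuts.py; python3 - <<'E'
from h import *
S=eyes.camera_model("scene"); T=eyes.camera_model("top"); ob=[]
g=np.array([.513,-.03,.045]); M=R.from_euler("z",1.478)
for c,m in (("scene",S),("top",T),("wrist",eyes.camera_model("wrist"))):
    if c!="wrist":
        if c=="scene": eyes.snapshot(c)
    for t in ["sieve","bail_grip","tab_grip","lip_edge","deck_mid","rods_mid"]:
        e=proj(m,M.apply(bailp(.4) if t=="bail_grip" else SP[t])+g)[0]
        cs=[np.array(d["location"]) for d in spotter.place_of(c,t)]; cs=[l for l in cs if np.linalg.norm(l-e)<(14 if c!="wrist" else 40)]
        if cs: ob.append((m,t,min(cs,key=lambda l:np.linalg.norm(l-e))))
x,r=fit_sieve(ob,[.513,-.03,1.478,.4],.045); print([(o[1],o[2].round()) for o in ob]); print(x.round(4),np.degrees(x[2]),r.round(1)); print(tool()[0])
E
```

```text
clock: 23.12
tool_pos: [0.5113, -0.0474, 0.2169]
orientation: [-179.9, 0.0, 174.6]
force: [-0.2, -0.4, 0.4]
opening: 0.0249
gripper_force: 0.0
sieve [([287.0, 174.0], 0.56)]
bail_grip [([289.0, 194.0], 0.69), ([313.0, 170.0], 0.19)]
tab_grip [([204.0, 187.0], 0.88), ([287.0, 175.0], 0.44)]
lip_edge [([382.0, 176.0], 0.86)]
deck_mid [([244.0, 177.0], 0.75)]
rods_mid []
sieve [ 0.5127 -0.0138  1.4943  0.2655] 85.61799907432724 [ 1.9  0.6 -1.6 -1.7 -1.9 -1.4 -0.   0.4  1.   1.3  0.8]
wrist hazelnut_1_c [([282.0, 186.0], 0.48)]
wrist walnut_1_c [([324.0, 209.0], 0.66)]
brown blobs [([304, 147], 122, [8, 25]), ([286, 147], 40, [3, 16]), ([225, 155], 39, [7, 8]), ([314, 168], 477, [23, 27]), ([326, 206], 509, [27, 24]), ([269, 273], 489, [34, 22])]
top hazelnut_1_c [([226.0, 196.0], 0.75)]
top walnut_1_c [([221.0, 183.0], 0.39)]
[('sieve', array([241., 193.])), ('bail_grip', array([240., 173.])), ('tab_grip', array([254., 186.])), ('lip_edge', array([218., 173.])), ('deck_mid', array([248., 188.])), ('rods_mid', array([235., 185.])), ('sieve', array([232., 194.])), ('bail_grip', array([235., 178.])), ('tab_grip', array([250., 185.])), ('lip_edge', array([207., 179.])), ('deck_mid', array([243., 199.])), ('rods_mid', array([228., 190.])), ('sieve', array([286., 175.])), ('bail_grip', array([290., 192.])), ('tab_grip', array([205., 188.])), ('lip_edge', array([384., 177.])), ('deck_mid', array([244., 174.]))]
[ 0.5138 -0.0127  1.4803  0.2526] 84.81700148470442 [-2.  -2.4  0.4  0.3  2.9 -0.9 -0.7  2.7  2.7  4.9  0.2  1.9 -0.6  1.1
 -3.  -0.6  2.2  2.9 -0.8  2.3  1.  -2.5 -0.7  0.8  0.2 -2.5 -0.2  2.4
  0.8 -0.7  0.5  1.  -0.7  0.4  0.8]
[ 0.51155362 -0.04751011  0.21714151]
```

```bash
python3 - <<'E'
from h import *
m=eyes.camera_model("wrist"); Y=np.radians(85); M=R.from_euler("z",Y); x0=np.array([.513,-.0135,.045])
for z in (.148,.155): print(M.inv().apply(onz(m,(289.5,193),z)-x0).round(4))
q=down(85-270)
T1=x0+M.apply([.001,.0,.080]); T2=x0+M.apply([-.018,0,.080])
s=plan([(T1+[0,0,.06],q),(T1,q)],.6,step=35); print(s[0],T2)
E
```

```text
[-0.0052 -0.0009  0.103 ]
[-0.006   0.0009  0.11  ]
[-0.001,0,-0.004,1,18,16,0.6,  0,0.001,-0.003,1,17,16,0.6,  0,0,0,0,0,30,0.6,  0,0,0,0,0,30,0.6]
[ 0.51281805 -0.01253487  0.12510601] [ 0.5114312 -0.0314315  0.125    ]
```

```bash
python3 -m crank '[0,0,0,1,18,16,0.6,  0,0,0,1,17,16,0.6,  0,0,0,0,0,30,0.6,  0,0,0,0,0,30,0.6, 0,0,0,0,0,0,0.6]'; python3 -m crank '[0,0,0,0,0,0,0.3, 0,0,0,0,0,0,0.28, 0,0,0,0,-9,0,0.28, 0,0,0,0,-9,0,0.28, 0,0,0,0,0,0,0.15]';  python3 -m crank '[0,0,0,0,0,0,0, 0,0,0,0,0,0,0, 0,0,0,0,0,0,0]'
```

```text
clock: 25.35
tool_pos: [0.5108, -0.0123, 0.1223]
orientation: [-179.8, -0.3, 174.6]
force: [0.2, -0.3, 0.4]
opening: 0.0524
gripper_force: 0.0
clock: 25.98
tool_pos: [0.5115, -0.0312, 0.1256]
orientation: [-179.9, 0.1, 174.5]
force: [0.6, 1.8, 1.5]
opening: 0.0192
gripper_force: 0.9
clock: 26.35
tool_pos: [0.5114, -0.0307, 0.1253]
orientation: [-179.9, 0.1, 174.6]
force: [0.8, -0.8, 3.7]
opening: 0.0137
gripper_force: 30.0
```

```bash
python3 -m crank '[0,0,0,0,0,-8,0, 0,0,0,0,-5,-10,0, 0,0,0,0,-10,0,0, 0,0,0,0,0,0,0]'; for i in 1 2; do python3 -m crank '[0,0,0,0,42,0,0, 0,0,0,0,-42,0,0, 0,0,0,0,42,0,0, 0,0,0,0,-42,0,0]'; done; python3 -m crank '[0,0,0,0,0,0,0,0,0,0,0,0,0,0]'; python3 nuts.py
```

```text
clock: 26.85
tool_pos: [0.5092, -0.0462, 0.1428]
orientation: [-179.9, 0.0, 174.5]
force: [-0.3, 0.1, -5.4]
opening: 0.0139
gripper_force: 30.0
clock: 27.35
tool_pos: [0.5112, -0.0418, 0.143]
orientation: [-180.0, 0.1, 174.9]
force: [-1.3, 0.1, -4.8]
opening: 0.0136
gripper_force: 29.9
clock: 27.85
tool_pos: [0.5113, -0.0418, 0.143]
orientation: [-180.0, 0.1, 174.9]
force: [1.0, -0.2, -4.4]
opening: 0.0136
gripper_force: 29.9
clock: 28.1
tool_pos: [0.5096, -0.0457, 0.1428]
orientation: [-179.9, 0.0, 174.5]
force: [0.9, 0.6, -5.1]
opening: 0.0135
gripper_force: 30.0
wrist hazelnut_1_c [([286.0, 199.0], 0.52), ([336.0, 202.0], 0.46)]
wrist walnut_1_c [([285.0, 198.0], 0.74), ([246.0, 154.0], 0.19)]
brown blobs [([382, 111], 51, [9, 8]), ([286, 122], 51, [9, 7]), ([244, 157], 76, [10, 12]), ([325, 181], 1641, [54, 52]), ([500, 190], 30, [14, 20]), ([287, 200], 81, [10, 10])]
top hazelnut_1_c [([240.0, 193.0], 0.25)]
top walnut_1_c [([230.0, 184.0], 0.48), ([249.0, 197.0], 0.44)]
```

```bash
for i in 1 2; do python3 -m crank '[0,0,0,0,44,0,0, 0,0,0,0,-44,0,0, 0,0,0,0,44,0,0, 0,0,0,0,-44,0,0]'; done; python3 -m crank '[0,0,0,0,0,0,0,0,0,0,0,0,0,0]'; python3 nuts.py; python3 - <<'E'
from h import *
# fine list of round brown blobs with apparent size and implied spot at floor / deck height in tray / sieve frames
im=cv2.imread("pics/now.png"); m=eyes.camera_model("wrist"); p,q=tool(); Y=np.radians(84.7); M=R.from_euler("z",Y)
x0=np.array([p[0],p[1],p[2]-.081])+M.apply([.0165,0,0]); C=np.array([.513,-.0205,0])
h=cv2.cvtColor(im,cv2.COLOR_BGR2HSV); k=((h[...,0]<18)&(h[...,1]>70)).astype(np.uint8)[:240]; k=cv2.morphologyEx(k,cv2.MORPH_OPEN,np.ones((3,3)))
n,_,st,ce=cv2.connectedComponentsWithStats(k)
for i in range(1,n):
    if st[i,4]>30: print(ce[i].round(),st[i,2:],"floor",M.inv().apply(onz(m,ce[i],.0125)-C)[:2].round(3),"sieve",M.inv().apply(onz(m,ce[i],x0[2]+.022)-x0)[:2].round(3))
E
```

```text
clock: 28.9
tool_pos: [0.5124, -0.0407, 0.1439]
orientation: [180.0, 0.3, 175.0]
force: [1.3, 4.6, 2.8]
opening: 0.0137
gripper_force: 32.0
clock: 29.4
tool_pos: [0.5124, -0.0415, 0.1445]
orientation: [-180.0, 0.3, 175.0]
force: [1.2, -0.8, 0.8]
opening: 0.0007
gripper_force: 0.0
clock: 29.65
tool_pos: [0.5106, -0.0454, 0.1439]
orientation: [-179.9, 0.1, 174.6]
force: [-0.5, -0.9, 0.7]
opening: 0.0004
gripper_force: 0.0
wrist hazelnut_1_c []
wrist walnut_1_c [([256.0, 228.0], 0.58)]
brown blobs [([381, 110], 33, [6, 7]), ([281, 117], 31, [7, 6]), ([256, 154], 801, [33, 34]), ([323, 160], 60, [8, 8]), ([255, 198], 702, [34, 52]), ([499, 189], 32, [14, 21])]
top hazelnut_1_c [([150.0, 191.0], 0.74)]
top walnut_1_c [([244.0, 187.0], 0.58)]
[380. 111.] [ 12  11 107] floor [0.107 0.076] sieve [0.085 0.073]
[282. 119.] [11 10 91] floor [0.001 0.069] sieve [0.003 0.068]
[256. 155.] [ 34  34 925] floor [-0.028  0.03 ] sieve [-0.019  0.038]
[323. 159.] [10  9 76] floor [0.047 0.025] sieve [0.039 0.034]
[224. 178.] [12  8 64] floor [-0.064  0.003] sieve [-0.046  0.017]
[213. 183.] [ 8  8 31] floor [-0.078 -0.002] sieve [-0.057  0.013]
[256. 198.] [ 34  37 906] floor [-0.028 -0.02 ] sieve [-0.018 -0.001]
[220. 188.] [ 7  8 33] floor [-0.07  -0.009] sieve [-0.051  0.008]
[298. 188.] [18 11 99] floor [ 0.021 -0.009] sieve [0.019 0.008]
[305. 199.] [11  8 69] floor [ 0.029 -0.021] sieve [ 0.025 -0.002]
[295. 200.] [ 8  8 35] floor [ 0.017 -0.024] sieve [ 0.016 -0.003]
[259. 226.] [ 3 13 39] floor [-0.025 -0.055] sieve [-0.016 -0.028]
```

```bash
cat > loc.py <<'E'
from h import *
import sys
g=np.array([.513,-.02,.045]); M=R.from_euler("z",1.478); ob=[]
eyes.snapshot("wrist"); m=eyes.camera_model("wrist"); b0=float(sys.argv[1])
for t in ["sieve","bail_grip","tab_grip","lip_edge","deck_mid","rods_mid"]:
    e=proj(m,M.apply(bailp(b0) if t=="bail_grip" else SP[t])+g)[0]
    cs=[np.array(d["location"]) for d in spotter.place_of("wrist",t)]; cs=[l for l in cs if np.linalg.norm(l-e)<45]
    if cs: ob.append((m,t,min(cs,key=lambda l:np.linalg.norm(l-e))))
x,r=fit_sieve(ob,[.513,-.02,1.478,b0],.045); print("sieve",x.round(4),"yaw",np.degrees(x[2]).round(1),"res",r.round(1))
C=np.array([.513,-.0205,0]); print("in tray",R.from_euler("z",1.478).inv().apply([x[0],x[1],0]-C).round(4))
Y=x[2]; M=R.from_euler("z",Y); x0=np.array([x[0],x[1],.045])
b=[o[2] for o in ob if o[1]=="bail_grip"]
bx=M.inv().apply(onz(m,b[0],.153)-x0) if b else bailp(x[3]); print("bail at",bx.round(4))
np.save("sv.npy",[x[0],x[1],Y,bx[0]])
E
python3 -m crank '[0,0,0,0,0,-30,0, 0,0,0,0,0,-45,0.3, 0,0,0,0,0,0,0.68, 0,0,0,0,0,0,0.68]'; python3 loc.py .3; python3 nuts.py; python3 - <<'E'
from h import *
x,y,Y,bx=np.load("sv.npy"); M=R.from_euler("z",Y); x0=np.array([x,y,.045])
T=x0+M.apply([bx,0,.078]); s=plan([(T+[0,0,.06],down(np.degrees(Y)-270)),(T,down(np.degrees(Y)-270))],.6,step=35); print(tool()[0],T)
E
```

```text
clock: 30.45
tool_pos: [0.5095, -0.0452, 0.2179]
orientation: [-179.9, 0.0, 174.6]
force: [-0.2, 0.0, -1.5]
opening: 0.0253
gripper_force: 0.0
sieve [ 0.5205  0.0191  1.3897 -0.5635] yaw 79.6 res [-0.9 -1.4  0.1 -0.  11.7  0.7 -0.2 -0.8 -2.8  0.9 -1.7]
in tray [ 0.0401 -0.0038  0.    ]
bail at [-0.0387  0.001   0.108 ]
wrist hazelnut_1_c []
wrist walnut_1_c [([259.0, 207.0], 0.91)]
brown blobs [([257, 149], 522, [26, 26]), ([311, 153], 26, [6, 5]), ([257, 195], 903, [26, 50]), ([267, 273], 520, [34, 22])]
top hazelnut_1_c [([242.0, 190.0], 0.57)]
top walnut_1_c [([241.0, 188.0], 0.47)]
[-0.001,0,0.043,-1,13,18,0.6,  0,0.001,0.043,0,14,17,0.6,  0,0,0,0,0,30,0.6,  0,0,0,0,0,30,0.6]
[ 0.50973397 -0.04532321  0.21809185] [ 0.51349825 -0.01895826  0.123     ]
```

```bash
python3 - <<'E'
from h import *
m=eyes.camera_model("wrist"); im=eyes.snapshot("wrist")
cv2.imwrite("pics/now2.png",im)
C=np.array([.513,-.0205,0]); M=R.from_euler("z",np.radians(84.7)); 
for t in ["sieve","bail_grip","tab_grip","lip_edge","deck_mid","rods_mid"]:
    z=.045+dict(bail_grip=.108).get(t,SP.get(t,[0,0,0])[2]); off=np.array(SP.get(t,[-.0165,0,0]))
    for d in spotter.place_of("wrist",t)[:3]:
        w=onz(m,d["location"],z); print(t,np.round(d["location"]),round(d["p"],2),"tray",M.inv().apply(w-C)[:2].round(3),"-> origin x",(M.inv().apply(w-C)[0]-off[0]).round(3))
o=spotter.outline_of("wrist","tab_grip")
for t in ("tab_grip","sieve"):
  for d in spotter.outline_of("wrist",t)[:2]: print(t,d["rect"],round(d["p"],2))
# wood-coloured (tab, grip) blobs and brown blobs
h=cv2.cvtColor(im,cv2.COLOR_BGR2HSV); k=((h[...,0]<23)&(h[...,1]>60)).astype(np.uint8)[:290]; k=cv2.morphologyEx(k,cv2.MORPH_OPEN,np.ones((3,3)))
n,_,st,ce=cv2.connectedComponentsWithStats(k)
for i in range(1,n):
    if st[i,4]>30: print(ce[i].round(),st[i].tolist(),h[int(ce[i][1]),int(ce[i][0])])
E
```

```text
sieve [310. 176.] 0.71 tray [ 0.042 -0.003] -> origin x 0.042
bail_grip [290. 197.] 0.61 tray [ 0.003 -0.001] -> origin x 0.02
tab_grip [225. 186.] 0.98 tray [-0.059  0.003] -> origin x 0.029
tab_grip [356. 112.] 0.17 tray [0.068 0.075] -> origin x 0.156
lip_edge [409. 184.] 0.73 tray [ 0.149 -0.005] -> origin x 0.039
lip_edge [308. 158.] 0.29 tray [0.031 0.026] -> origin x -0.079
deck_mid [270. 175.] 0.57 tray [-0.011  0.001] -> origin x 0.043
rods_mid [325. 179.] 0.84 tray [ 0.057 -0.004] -> origin x 0.038
rods_mid [356. 115.] 0.74 tray [0.089 0.074] -> origin x 0.07
rods_mid [256. 148.] 0.15 tray [-0.028  0.036] -> origin x -0.047
tab_grip [213.6, 120.8, 204.5, 113.1] 0.81
tab_grip [439.7, 162.9, 72.3, 56.2] 0.41
sieve [216.7, 124.6, 199.6, 108.2] 0.81
[357. 114.] [353, 110, 9, 9, 67] [ 13  84 148]
[278. 120.] [274, 117, 8, 8, 55] [ 12  87 156]
[256. 148.] [244, 135, 26, 27, 571] [ 15 117 229]
[228. 184.] [216, 143, 23, 86, 1450] [ 18  82 221]
[310. 153.] [307, 150, 7, 6, 39] [ 13 104 197]
[287. 190.] [281, 167, 15, 60, 544] [ 22  76 237]
[477. 171.] [459, 167, 38, 12, 275] [ 19  80 156]
[257. 194.] [244, 170, 27, 50, 1042] [ 14 112 171]
[487. 197.] [474, 175, 31, 45, 702] [  1  71 151]
[507. 178.] [502, 174, 10, 9, 63] [  1  74 202]
[147. 247.] [140, 223, 20, 49, 485] [ 22  98 107]
[370. 246.] [359, 222, 20, 49, 520] [ 21  75 115]
[340. 282.] [200, 260, 299, 30, 2878] [ 68   7 141]
[189. 286.] [179, 283, 20, 7, 118] [ 22 115 133]
```

```bash
python3 - <<'E'
from h import *
im=cv2.resize(cv2.imread("pics/w10.png"),(512,384),interpolation=cv2.INTER_AREA)
h=cv2.cvtColor(im,cv2.COLOR_BGR2HSV); k=((h[...,0]<23)&(h[...,1]>60)).astype(np.uint8)[:240]; k=cv2.morphologyEx(k,cv2.MORPH_OPEN,np.ones((3,3)))
n,_,st,ce=cv2.connectedComponentsWithStats(k)
for i in range(1,n):
    if st[i,4]>30: print(ce[i].round(),st[i].tolist())
m=eyes.camera_model("wrist"); M=R.from_euler("z",np.radians(84.7)); C=np.array([.513,-.0205,0])
def gen(ox,pit,z0,b):
    P=R.from_euler("y",pit); f=lambda v:proj(m,C+M.apply(P.apply(v)+[ox,0,z0]))[0]
    return np.array([f([-.083,.045,.095]),f([-.083,-.045,.095]),f([-.093,.045,.095]),f(bailp(b)+[0,.03,0]),f(bailp(b)-[0,.03,0]),f([.11,0,.039])]).round(0).tolist()
for a in [(.0,0,.045,.27),(.04,0,.045,-.4),(.04,-.2,.037,-.4)]: print(a,gen(*a))
E
```

```text
[359. 113.] [355, 109, 8, 8, 57]
[285. 146.] [282, 136, 6, 20, 104]
[302. 172.] [279, 136, 48, 81, 1273]
[207. 173.] [196, 141, 21, 76, 962]
[226. 156.] [221, 152, 10, 10, 82]
[479. 170.] [461, 166, 38, 12, 277]
[508. 176.] [503, 173, 9, 8, 52]
[490. 196.] [477, 174, 35, 46, 723]
[200. 197.] [198, 188, 5, 18, 66]
[326. 200.] [313, 193, 27, 13, 275]
[206. 230.] [202, 222, 10, 18, 122]
[311. 231.] [306, 222, 11, 18, 132]
(0.0, 0, 0.045, 0.27) [[196.0, 145.0], [201.0, 236.0], [185.0, 145.0], [280.0, 164.0], [279.0, 227.0], [375.0, 180.0]]
(0.04, 0, 0.045, -0.4) [[239.0, 145.0], [241.0, 236.0], [228.0, 145.0], [295.0, 163.0], [293.0, 226.0], [410.0, 180.0]]
(0.04, -0.2, 0.037, -0.4) [[224.0, 143.0], [227.0, 226.0], [214.0, 143.0], [271.0, 161.0], [271.0, 220.0], [407.0, 182.0]]
```

```bash
python3 -m crank '[0,0,0,-3,15,0,0.5, 0,0,0,0,14,17,0.5, 0,0,0,0,0,30,0.5, 0,0,0,0,0,30,0.5, 0,0,0,0,0,30,0.5]'; python3 -m crank '[0,0,0,0,0,0,0.5, 0,0,0,0,0,0,0, 0,0,0,0,0,0,0, 0,0,0,0,0,0,0,0,0,0,0,0,0,0]'
```

```text
clock: 32.22
tool_pos: [0.5159, -0.0161, 0.1103]
orientation: [-179.9, 0.1, 174.6]
force: [0.8, -0.1, -0.8]
opening: 0.0436
gripper_force: 0.0
clock: 32.85
tool_pos: [0.5162, -0.0165, 0.112]
orientation: [-180.0, 0.1, 174.6]
force: [-1.9, 3.2, 5.1]
opening: 0.0146
gripper_force: 30.0
```

```bash
python3 -m crank '[0,0,0,0,0,-15,0, 0,0,0,0,0,-20,0, 0,0,0,0,-10,-20,0, 0,0,0,0,-10,0,0, 0,0,0,0,0,0,0]'; python3 -m crank '[0.13,0,0,0,0,0,0, 0.12,0,0,0,0,0,0, 0.06,0,0,0,0,0,0, 0,0,0,0,0,0,0]'; python3 nuts.py; python3 - <<'E'
from h import *
im=cv2.imread("pics/now.png"); m=eyes.camera_model("wrist")
for t in ["sieve","bail_grip","tab_grip","lip_edge","deck_mid","rods_mid"]: print(t,[(np.round(d["location"]).tolist(),round(d["p"],2)) for d in spotter.place_of("wrist",t)][:2])
E
```

```text
clock: 33.48
tool_pos: [0.5126, -0.0374, 0.1653]
orientation: [-179.9, -0.0, 174.5]
force: [-0.9, -0.9, -5.4]
opening: 0.014
gripper_force: 30.0
clock: 33.98
tool_pos: [0.5129, -0.0359, 0.1645]
orientation: [-162.1, -0.1, 174.7]
force: [-0.5, 0.3, -5.5]
opening: 0.0136
gripper_force: 30.0
wrist hazelnut_1_c [([220.0, 203.0], 0.62), ([316.0, 199.0], 0.44)]
wrist walnut_1_c []
brown blobs [([422, 108], 66, [10, 9]), ([214, 155], 1148, [38, 39]), ([277, 152], 43, [10, 6]), ([217, 198], 686, [38, 30])]
top hazelnut_1_c [([229.0, 186.0], 0.65), ([257.0, 177.0], 0.3)]
top walnut_1_c [([244.0, 190.0], 0.67)]
sieve [([29.0, 228.0], 0.82), ([293.0, 194.0], 0.61)]
bail_grip [([257.0, 241.0], 0.61)]
tab_grip [([158.0, 212.0], 0.56), ([214.0, 157.0], 0.22)]
lip_edge [([438.0, 213.0], 0.88)]
deck_mid [([235.0, 196.0], 0.83), ([8.0, 209.0], 0.69)]
rods_mid [([24.0, 242.0], 0.7), ([311.0, 199.0], 0.67)]
```

```bash
cat > pitch.py <<'E'
from h import *
eyes.snapshot("wrist"); m=eyes.camera_model("wrist"); p,q=tool(); ax=q.as_matrix()[:,2]; Y=np.radians(q.as_euler("xyz",degrees=True)[2]+270); ob=[]
B=p-.0315*ax   # bar centre
def pts(v):
    # v: pitch (forward +), bail rel angle
    Q=R.from_euler("z",Y)*R.from_euler("y",v[0]); o=B-Q.apply(bailp(v[1])); return {n:Q.apply(c)+o for n,c in SP.items()}
g=pts([0,0])
for t in SP:
    e=proj(m,g[t])[0]; cs=[np.array(d["location"]) for d in spotter.place_of("wrist",t)]; cs=[l for l in cs if np.linalg.norm(l-e)<60]
    if cs: ob.append((t,min(cs,key=lambda l:np.linalg.norm(l-e))))
f=lambda v: np.concatenate([proj(m,pts(v)[t])[0]-l for t,l in ob]+[[0]])
s=least_squares(f,[0,0],loss="soft_l1",f_scale=2); print("pitch fwd deg",np.degrees(s.x[0]).round(1),"bail",s.x[1].round(2),f(s.x).round(1)); w=pts(s.x)
for n in ("sieve","lip_edge","tab_grip"): print(n,w[n].round(3), "tray x",R.from_euler("z",1.478).inv().apply(w[n]-[.513,-.0205,0])[:2].round(3))
E
python3 pitch.py
```

```text
pitch fwd deg 5.1 bail 0.22 [ 0.8 -3.4  3.8 -0.7 -0.9  1.  -1.  -1.4 -1.   2.3  0. ]
sieve [ 0.514 -0.029  0.086] tray x [-0.009 -0.002]
lip_edge [0.525 0.083 0.116] tray x [ 0.104 -0.002]
tab_grip [ 0.507 -0.11   0.174] tray x [-0.089 -0.002]
```

```bash
python3 -m crank '[0.13,0,0,0,0,0,0, 0.12,0,0,0,0,0,0, 0,0,0,0,0,0,0]'; python3 pitch.py; python3 nuts.py | head -3
```

```text
clock: 35.25
tool_pos: [0.5137, -0.0357, 0.1649]
orientation: [-147.7, -0.1, 174.7]
force: [-0.3, 0.0, -5.7]
opening: 0.0137
gripper_force: 30.0
pitch fwd deg 6.5 bail 0.52 [ 1.8 -2.8 -0.  -0.2 -0.7  0.  -0.6  0.4  0. ]
sieve [ 0.514 -0.035  0.088] tray x [-0.014 -0.002]
lip_edge [0.524 0.079 0.114] tray x [ 0.1   -0.002]
tab_grip [ 0.507 -0.113  0.177] tray x [-0.092 -0.002]
wrist hazelnut_1_c [([350.0, 200.0], 0.49), ([168.0, 204.0], 0.26)]
wrist walnut_1_c []
brown blobs [([477, 106], 213, [19, 14]), ([348, 115], 29, [7, 6]), ([228, 154], 1078, [36, 38]), ([278, 203], 332, [18, 30])]
```

```bash
for i in 1 2; do python3 -m crank '[0,0,0,0,25,-16,0, 0,0,0,0,-25,16,0, 0,0,0,0,25,-16,0, 0,0,0,0,-25,16,0]'; done; python3 -m crank '[0,0,0,0,0,0,0,0,0,0,0,0,0,0]';  python3 nuts.py | head -3; python3 pitch.py
```

```text
clock: 36.35
tool_pos: [0.5158, -0.0341, 0.1663]
orientation: [-147.9, 0.2, 174.8]
force: [-0.9, -0.5, -5.6]
opening: 0.0137
gripper_force: 30.0
clock: 36.85
tool_pos: [0.5157, -0.0342, 0.1662]
orientation: [-147.9, 0.2, 174.8]
force: [-1.0, 0.2, -5.3]
opening: 0.0138
gripper_force: 30.0
clock: 37.1
tool_pos: [0.5137, -0.0367, 0.1662]
orientation: [-147.8, 0.1, 174.6]
force: [0.3, 0.7, -6.0]
opening: 0.0142
gripper_force: 30.0
wrist hazelnut_1_c []
wrist walnut_1_c []
brown blobs [([477, 106], 216, [19, 15]), ([349, 116], 59, [10, 9]), ([371, 159], 1656, [51, 43]), ([364, 196], 785, [46, 27])]
pitch fwd deg 4.3 bail 0.6 [ 0.   1.1  2.9  0.6 -2.  -1.5 -0.5  2.2  0. ]
sieve [ 0.514 -0.034  0.09 ] tray x [-0.013 -0.002]
lip_edge [0.525 0.078 0.121] tray x [ 0.099 -0.002]
tab_grip [ 0.506 -0.115  0.177] tray x [-0.095 -0.002]
```

```bash
cat > deck.py <<'E'
from h import *
im=cv2.imread("pics/now.png"); h=cv2.cvtColor(im,cv2.COLOR_BGR2HSV); k=((h[...,0]<20)&(h[...,1]>60)).astype(np.uint8)[:290]
n,_,st,ce=cv2.connectedComponentsWithStats(k)
for i in range(1,n):
    if st[i,4]>20: print(ce[i].round(),st[i].tolist(),h[int(ce[i][1]),int(ce[i][0])])
r=k[100:240,150:440]; r=cv2.resize(r*255,(145,47),interpolation=cv2.INTER_AREA)
for row in r: print("".join("#" if v>150 else "+" if v>60 else "." for v in row))
E
python3 deck.py
```

```text
[15. 96.] [4, 91, 23, 15, 93] [ 16  77 156]
[477. 106.] [467, 99, 21, 16, 262] [ 13 106 142]
[349. 117.] [343, 111, 13, 13, 122] [ 13  96 152]
[ 47. 137.] [22, 128, 52, 19, 563] [ 16  82 149]
[369. 171.] [341, 138, 56, 71, 2641] [ 14 105 146]
[174. 176.] [146, 145, 56, 61, 3005] [ 18  80 137]
[309. 152.] [305, 147, 10, 10, 85] [ 13  93 156]
[ 58. 181.] [38, 169, 41, 26, 581] [ 17  89 197]
[258. 212.] [246, 190, 26, 44, 1053] [ 17  84 166]
[ 47. 219.] [38, 211, 17, 17, 105] [ 17  93 202]
[258. 269.] [244, 259, 28, 25, 419] [ 18  92 178]
.................................................................................................................................................
.................................................................................................................................................
.................................................................................................................................................
........................................................................................................................
[... 5603 characters left out ...]
...................#############....................................................................................
................................................#############....................................................................................
................................................#############....................................................................................
.................................................................................................................................................
.................................................................................................................................................
```

```bash
for i in 1 2; do python3 -m crank '[0,0,0,0,25,-16,0, 0,0,0,0,-25,16,0, 0,0,0,0,25,-16,0, 0,0,0,0,-25,16,0]'; done; python3 -m crank '[0,0,0,0,11,-7,0,0,0,0,0,0,0,0]'; python3 nuts.py|head -3;  python3 deck.py | head -12; python3 pitch.py
```

```text
clock: 38.2
tool_pos: [0.5157, -0.0342, 0.1662]
orientation: [-147.9, 0.2, 174.8]
force: [-0.5, -0.5, -5.8]
opening: 0.0139
gripper_force: 30.0
clock: 38.7
tool_pos: [0.5158, -0.0341, 0.1663]
orientation: [-147.9, 0.2, 174.8]
force: [-1.1, 0.2, -5.3]
opening: 0.0137
gripper_force: 30.0
clock: 38.95
tool_pos: [0.5154, -0.0231, 0.1663]
orientation: [-147.9, 0.1, 174.6]
force: [0.5, -0.6, -4.6]
opening: 0.0137
gripper_force: 30.0
wrist hazelnut_1_c []
wrist walnut_1_c []
brown blobs [([458, 106], 180, [18, 14]), ([336, 115], 49, [9, 8]), ([358, 172], 2910, [79, 68])]
[12. 96.] [1, 91, 23, 15, 92] [ 16  77 159]
[457. 106.] [448, 99, 19, 16, 237] [ 13 102 143]
[336. 117.] [331, 111, 12, 12, 116] [ 13  94 155]
[ 44. 136.] [18, 127, 52, 19, 541] [ 16  81 151]
[357. 173.] [316, 137, 81, 69, 3098] [ 13 102 140]
[173. 176.] [145, 145, 55, 61, 2980] [ 17  82 140]
[299. 151.] [294, 146, 10, 10, 82] [ 13  91 159]
[ 55. 180.] [35, 168, 40, 26, 577] [ 17  91 199]
[259. 212.] [246, 190, 26, 44, 1071] [ 18  81 169]
[ 44. 218.] [35, 210, 17, 16, 96] [ 18  90 204]
[258. 269.] [245, 259, 27, 25, 402] [ 18  93 179]
.................................................................................................................................................
pitch fwd deg 6.4 bail 0.49 [ 0.   0.2  1.3  0.7 -0.9 -1.6 -0.4  4.   0. ]
sieve [ 0.515 -0.021  0.088] tray x [-0.001 -0.002]
lip_edge [0.526 0.092 0.115] tray x [ 0.113 -0.002]
tab_grip [ 0.508 -0.1    0.177] tray x [-0.079 -0.002]
```

Set it down: vertical descent in steps, watching the force.

```bash
python3 -m crank '[0,0,0,0,8,13,0, 0,0,0,0,8,13,0, 0,0,0,0,4,6,0, 0,0,0,0,0,0,0]'; python3 -m crank '[0,0,0,0,3,4,0, 0,0,0,0,2,3,0, 0,0,0,0,0,0,0]'; python3 pitch.py
```

```text
clock: 40.05
tool_pos: [0.5146, -0.024, 0.1277]
orientation: [-147.8, -0.0, 174.6]
force: [-0.2, 0.2, -6.1]
opening: 0.014
gripper_force: 30.0
clock: 40.42
tool_pos: [0.5151, -0.0236, 0.1204]
orientation: [-147.8, 0.1, 174.6]
force: [0.2, -1.7, 2.1]
opening: 0.0136
gripper_force: 30.0
pitch fwd deg -0.5 bail 0.55 [ 0.9  0.3  0.2  0.1 -1.6  0.4  0. ]
sieve [ 0.516 -0.011  0.043] tray x [ 0.01  -0.002]
lip_edge [0.527 0.099 0.082] tray x [ 0.12  -0.003]
tab_grip [ 0.508 -0.099  0.122] tray x [-0.079 -0.002]
```

```bash
python3 -m crank '[0,0,0,0,0,0,0.5, 0,0,0,0,0,0,0.5, 0,0,0,0,0,0,0.5, 0,0,0,0,0,-30,0.5, 0,0,0,0,0,-50,0.5]'; python3 - <<'E'
from h import *
M=R.from_euler("z",np.radians(84.7)); C=np.array([.513,-.0205,0])
T=C+M.apply([.01-.088,-.002,.045+.083-.0188]); q=down(84.7-270)
s=plan([(T+[0,0,.10],q)],.5); print(s[0])
E
```

```text
clock: 41.35
tool_pos: [0.5179, 0.0187, 0.1874]
orientation: [-147.7, -0.1, 174.5]
force: [0.8, -0.4, -0.4]
opening: 0.0435
gripper_force: 0.0
[-0.141,-0.001,-0.001,0,-28,11,0.5,  -0.141,0,0,0,-29,7,0.5,  -0.14,-0.001,-0.001,-1,-30,3,0.5,  -0.141,-0.001,-0.001,0,-29,-1,0.5]
[ 0.50792269 -0.09801391  0.20905285]
```

```bash
python3 -m crank '[-0.14,0,0,0,-28,11,0.5,  -0.14,0,0,0,-29,7,0.5,  -0.14,0,0,-1,-30,3,0.5,  -0.14,0,0,0,-29,-1,0.5, 0,0,0,0,0,0,0.5]'; python3 nuts.py | head -3; python3 deck.py; python3 - <<'E'
from h import *
m=eyes.camera_model("wrist"); M=R.from_euler("z",np.radians(84.7)); C=np.array([.513,-.0205,0]); x0=C+M.apply([.01,-.002,.045])
for n,l in {**SP,"bail":bailp(.55)}.items(): print(n,"exp",proj(m,x0+M.apply(l))[0].round(), [ (np.round(d["location"]).tolist(),round(d["p"],2)) for d in (spotter.place_of("wrist",n if n!="bail" else "bail_grip"))][:2])
print(tool()[0])
E
```

```text
clock: 41.98
tool_pos: [0.5089, -0.1017, 0.2107]
orientation: [179.9, 0.2, 174.1]
force: [-0.4, -0.5, -0.5]
opening: 0.0439
gripper_force: 0.0
wrist hazelnut_1_c [([321.0, 181.0], 0.55), ([349.0, 175.0], 0.38)]
wrist walnut_1_c [([377.0, 209.0], 0.59)]
brown blobs [([402, 108], 52, [9, 8]), ([320, 115], 36, [7, 7]), ([387, 146], 524, [25, 29]), ([353, 148], 35, [8, 6]), ([355, 163], 181, [16, 24]), ([383, 200], 144, [15, 13]), ([227, 267], 137, [15, 23]), ([295, 274], 209, [18, 22])]
[401. 109.] [396, 104, 11, 10, 85] [ 13  98 151]
[320. 116.] [316, 112, 9, 9, 68] [ 13  99 157]
[388. 146.] [376, 131, 26, 30, 624] [ 13 118 209]
[259. 177.] [258, 138, 9, 96, 130] [ 21  77 232]
[363. 179.] [347, 146, 45, 60, 1057] [ 17  78 180]
[498. 178.] [490, 162, 22, 39, 159] [ 11  64 120]
[322. 182.] [318, 178, 8, 9, 56] [ 12  83 156]
[227. 267.] [217, 260, 18, 24, 191] [ 12 111 136]
[294. 273.] [286, 261, 19, 22, 317] [11 89 77]
.................................................................................................................................................
.........................
[... 6440 characters left out ...]
........................................................................................................
.................................................................................................................................................
sieve exp [327. 174.] [([330.0, 174.0], 0.79), ([316.0, 166.0], 0.52)]
tab_grip exp [256. 189.] [([263.0, 186.0], 0.65), ([377.0, 207.0], 0.64)]
lip_edge exp [433. 181.] [([437.0, 176.0], 0.96), ([364.0, 194.0], 0.39)]
deck_mid exp [285. 176.] [([292.0, 173.0], 0.82)]
rods_mid exp [346. 177.] [([352.0, 173.0], 0.8), ([434.0, 177.0], 0.49)]
bail exp [360. 196.] [([362.0, 191.0], 0.63), ([386.0, 148.0], 0.57)]
[ 0.50890598 -0.09690973  0.20905657]
```

```bash
python3 -m crank '[0,0,0,0,4,25,0.45, 0,0,0,0,0,40,0.45, 0,0,0,0,0,39,0.45, 0,0,0,0,0,0,0.45]'; python3 -m crank '[0,0,0,0,0,0,0,0,0,0,0,0,0,0,0,0,0,0,0,0,0,0,0,0,0,0,0,0]'
```

```text
clock: 43.08
tool_pos: [0.5071, -0.0939, 0.1029]
orientation: [-179.8, -0.3, 174.6]
force: [0.1, -0.7, 1.2]
opening: 0.0396
gripper_force: 0.0
clock: 43.58
tool_pos: [0.5101, -0.0941, 0.1064]
orientation: [-179.9, 0.2, 174.6]
force: [0.0, -3.1, 7.1]
opening: 0.0095
gripper_force: 30.0
```

```bash
python3 -m crank '[0,0,0,0,0,-12,0, 0,0,0,0,0,-25,0, 0,0,0,0,0,-30,0, 0,0,0,0,0,-30,0, 0,0,0,0,0,-23,0]'; python3 - <<'E'
from h import *
o=get_obs(); print(o["clock"],o["tool_pos"],o["force"],o["opening"],o["gripper_force"])
for c in ("top","scene"):
    eyes.snapshot(c); m=eyes.camera_model(c)
    for d in spotter.outline_of(c,"bowl_c")[:1]:
        # fit bowl centre: project rim circle & base circle hull, match the outline box
        l,t,w,h=d["rect"]; print(c,d["rect"],round(d["p"],2))
        a=np.linspace(0,2*np.pi,60)
        def box(xy):
            P=np.r_[np.c_[xy[0]+.0815*np.cos(a),xy[1]+.0815*np.sin(a),0*a+.029],np.c_[xy[0]+.045*np.cos(a),xy[1]+.045*np.sin(a),0*a]]
            u=proj(m,P); return np.r_[u.min(0),u.max(0)]
        s=least_squares(lambda v:box(v)-[l,t,l+w,t+h],[.465,.33]); print(s.x.round(4),s.fun.round(1))
    print([ (np.round(d["location"]).tolist(),onz(m,d["location"],.0145).round(3).tolist(),round(d["p"],2)) for d in spotter.place_of(c,"bowl_c")][:1])
E
python3 - <<'E'
from h import *
# wrist view of the first look: bowl outline from pics/w1 pose already gave (0.463,0.328) by place_of
print(get_obs()["joint_pos"].round(0))
E
```

```text
clock: 44.2
tool_pos: [0.5084, -0.0933, 0.2261]
orientation: [-180.0, -0.0, 174.6]
force: [-0.1, -0.2, -5.5]
opening: 0.0109
gripper_force: 30.8
44.2 [ 0.50840354 -0.09327158  0.22612162] [-0.10299049 -0.16540226 -5.5019519 ] 0.01090818239097524 30.80038759857416
top [134.3, 177.8, 38.9, 29.4] 0.89
[0.4597 0.3078] [-0.3 -0.7  0.3  0.6]
[([151.0, 196.0], [0.447, 0.317, 0.014], 0.62)]
scene [149.7, 162.9, 36.1, 31.2] 0.72
[0.463  0.3234] [-0.1  2.6  0.1 -2.3]
[([167.0, 179.0], [0.469, 0.333, 0.014], 0.74)]
[  11.    5.  -17.    0.  -68. -107.]
```

```bash
cat > pour.py <<'E'
from h import *
th=75; d=np.array([np.cos(np.radians(th)),np.sin(np.radians(th)),0]); B=np.array([.462,.322,0])
def wp(phi,back,z):
    L=B-back*d+[0,0,z]; f=np.radians(phi); g=L-d*(.198*np.cos(f)-.041*np.sin(f))+[0,0,.198*np.sin(f)+.041*np.cos(f)]
    q=down(th-270)*R.from_euler("x",phi,degrees=True); return g+.0188*q.as_matrix()[:,2],q
E
python3 - <<'E'
from pour import *
W=[wp(0,.03,.20),wp(20,.03,.12)]; print([w[0].round(3) for w in W])
s=plan(W,0,step=45,turn=.16); print(s[0])
plan([wp(30,.03,.085),wp(40,.03,.065),wp(48,.03,.06),wp(54,.03,.06)],0,start=s,step=45,turn=.16)
E
```

```text
[array([0.403, 0.102, 0.222]), array([0.408, 0.121, 0.209])]
[0,0,0.033,25,37,0,0,  -0.001,-0.001,0.034,25,36,1,0,  0,0,0.033,27,35,0,0,  0,-0.001,0.034,29,34,0,0,  -0.001,0,0.033,29,34,0,0]
[0.116,0,0,0,6,5,0,  0.117,0,0,0,7,3,0,  0.116,0,0,0,8,3,0]
[0.40797317 0.12112654 0.20893795]
[0.087,0,0,0,9,0,0,  0.088,0,0,0,9,-1,0,  0.087,0,0,0,9,-9,0,  0.087,0,0,0,8,-9,0,  0.14,0,0,0,8,-23,0]
[0.105,0,0,0,3,-21,0]
```

```bash
python3 -m crank '[0,0,0.033,25,37,0,0,  0,0,0.034,25,36,1,0,  0,0,0.033,27,35,0,0,  0,0,0.034,29,34,0,0,  0,0,0.033,29,34,0,0]'; python3 -m crank '[0.116,0,0,0,6,5,0,  0.117,0,0,0,7,3,0,  0.116,0,0,0,8,3,0, 0,0,0,0,0,0,0]'; python3 - <<'E'
from pour import *
W=[wp(30,.03,.085),wp(40,.03,.065),wp(48,.03,.06),wp(54,.03,.06)]
s=plan(W[:2],0,step=45,turn=.16); print(s[0],W[1][0]); plan(W[2:],0,start=s,step=45,turn=.16)
for c in ("top","wrist"):
    eyes.snapshot(c); m=eyes.camera_model(c)
    for t in ("lip_edge","bowl_c"): print(c,t,[(np.round(d["location"]).tolist(),onz(m,d["location"],.12 if t=="lip_edge" else .0145).round(3).tolist(),round(d["p"],2)) for d in spotter.place_of(c,t)][:2])
E
```

```text
clock: 45.12
tool_pos: [0.4025, 0.1026, 0.2226]
orientation: [-179.8, -0.0, 164.9]
force: [0.9, 1.4, -4.5]
opening: 0.0112
gripper_force: 30.7
clock: 45.62
tool_pos: [0.4088, 0.122, 0.2076]
orientation: [-159.6, -0.1, 165.1]
force: [-0.3, -0.4, -5.5]
opening: 0.0104
gripper_force: 30.2
[0.084,0,0.001,0,9,-1,0,  0.083,-0.001,0.002,0,8,-1,0,  0.087,0,0,0,8,-9,0,  0.088,0,0,0,8,-9,0]
[0.41898397 0.16029309 0.20946679] [0.4186719  0.16029734 0.20927813]
[0.14,0,0,0,8,-23,0,  0.104,0,-0.001,0,4,-21,0]
top lip_edge [([354.0, 280.0], [0.209, -0.527, 0.12], 0.97), ([162.0, 191.0], [0.407, 0.235, 0.12], 0.74)]
top bowl_c [([152.0, 194.0], [0.456, 0.317, 0.014], 0.85)]
wrist lip_edge [([462.0, 189.0], [0.434, 0.261, 0.12], 0.76)]
wrist bowl_c [([508.0, 191.0], [0.473, 0.328, 0.015], 0.97), ([256.0, 224.0], [0.471, 0.025, 0.015], 0.26)]
```

```bash
python3 - <<'E'
from pour import *
T=eyes.camera_model("top");m=eyes.camera_model("wrist");eyes.snapshot("scene");S=eyes.camera_model("scene")
sl=[d["location"] for d in spotter.place_of("scene","lip_edge")]; sl=[l for l in sl if np.linalg.norm(np.array(l)-proj(S,[.45,.29,.12])[0])<40]
print(sl,proj(S,[.454,.293,.12]),proj(T,[.454,.293,.12]),proj(m,[.454,.293,.12]))
for ks in ([(T,(162,191)),(m,(462,189))]+([(S,sl[0])] if sl else []),):
    r=least_squares(lambda P:np.concatenate([proj(c,P)[0]-l for c,l in ks]),[.45,.28,.12]); print(r.x.round(3),r.fun.round(1))
# pitch fit from the wrist view with the tab fixed at the grasp point
p,q=tool(); g=p-.0188*q.as_matrix()[:,2]; Y=np.radians(q.as_euler("xyz",degrees=True)[2]+270)
eyes.snapshot("wrist"); ob=[]
def pts(v): Q=R.from_euler("z",Y)*R.from_euler("y",v[0]); return {n:Q.apply(np.array(c)-[-.088,0,.08])+g for n,c in SP.items()}
for t in ("sieve","lip_edge","deck_mid","rods_mid"):
    e=proj(m,pts([.35])[t])[0]; cs=[np.array(d["location"]) for d in spotter.place_of("wrist",t)]; print(t,e.round(),cs[:1])
    cs=[l for l in cs if np.linalg.norm(l-e)<60]
    if cs: ob.append((t,min(cs,key=lambda l:np.linalg.norm(l-e))))
s=least_squares(lambda v:np.concatenate([proj(m,pts(v)[t])[0]-l for t,l in ob]),[.35],loss="soft_l1",f_scale=2); print("pitch",np.degrees(s.x),s.fun.round(1), "lip",pts(s.x)["lip_edge"].round(3))
E
```

```text
[[172.3, 176.1]] [[169.26428533 167.38491584]] [[152.70611298 179.62419654]] [[515.27897505 206.70792712]]
[0.447 0.272 0.071] [-3.1 -1.5 -0.2  0.   2.   1.3]
sieve [356. 196.] [array([ 52.5, 301.1])]
lip_edge [517. 209.] [array([465.4, 191.3])]
deck_mid [298. 200.] [array([284.3, 194.8])]
rods_mid [385. 201.] [array([  3.1, 196.3])]
pitch [31.33988138] [-0.4  1.4 -0.3  4.9 -3.2  3.6  0.6  3. ] lip [0.449 0.27  0.09 ]
```

```bash
python3 - <<'E'
from pour import *
def w2(phi,back,z,dr=12):
    p,q=wp(phi,back,z); g=p-.0188*q.as_matrix()[:,2]; q=down(th-270)*R.from_euler("x",phi-dr,degrees=True); return g+.0188*q.as_matrix()[:,2],q
W=[w2(36,.03,.08),w2(42,.028,.07),w2(48,.028,.062),w2(54,.028,.06)]; print(W[-1][0])
plan(W,0,step=45,turn=.16)
E
```

```text
[0.42996042 0.20242665 0.23031344]
[0.069,0.001,-0.001,1,31,-14,0,  0.105,0,0,0,14,-10,0,  0.105,0,0,0,11,-12,0,  0.104,0,0,0,9,-18,0]
```

```bash
python3 -m crank '[0.04,0,0,1,31,-14,0,  0.09,0,0,0,14,-10,0,  0.09,0,0,0,11,-12,0, 0.09,0,0,0,9,-18,0, 0.07,0,0,0,0,0,0]'; python3 -m crank '[0,0,0,0,0,0,0, 0,0,0,0,0,0,0, 0,0,0,0,0,0,0, 0,0,0,0,0,0,0]'; python3 - <<'E'
from pour import *
for c in ("top","scene","wrist"):
    im=eyes.snapshot(c); m=eyes.camera_model(c)
    for t in ("walnut_1_c","lip_edge","bowl_c"): print(c,t,[(np.round(d["location"]).tolist(),onz(m,d["location"],.06 if t=="lip_edge" else .024).round(3).tolist(),round(d["p"],2)) for d in spotter.place_of(c,t)][:4])
    if c!="wrist": 
        u,v=proj(m,[.465,.325,.02])[0].astype(int); h=cv2.cvtColor(im[v-25:v+25,u-32:u+32],cv2.COLOR_BGR2HSV); k=((h[...,0]<20)&(h[...,1]>75))
        for r in k[::1]:
            if r.any(): print("".join("#" if x else "." for x in r))
E
```

```text
clock: 46.9
tool_pos: [0.4308, 0.2039, 0.2322]
orientation: [-138.1, 0.1, 165.1]
force: [-0.5, -1.1, -5.4]
opening: 0.0096
gripper_force: 30.0
clock: 47.4
tool_pos: [0.4299, 0.2015, 0.2331]
orientation: [-138.3, 0.1, 165.0]
force: [0.5, 0.2, -5.3]
opening: 0.0101
gripper_force: 29.9
top walnut_1_c []
top lip_edge [([357.0, 187.0], [0.666, -0.5, 0.06], 0.69), ([150.0, 184.0], [0.476, 0.326, 0.06], 0.68), ([350.0, 284.0], [0.225, -0.521, 0.06], 0.66)]
top bowl_c [([150.0, 194.0], [0.451, 0.324, 0.024], 0.7)]
.............................######........##...#############...
............................#######.......####################..
...........................#######.......######################.
...........................######.......########################
..........................######.......#########################
..........................#####.......##########################
...........................###........#########################.
......................................#########################.
.......................................#######################..
...
[... 1864 characters left out ...]
...........
.............................####.......####..###...............
..............................##.........###..##.........#......
..............................#..........######.........##......
..........................................####.........#.#......
.....................................................#####......
......................................................#####.....
........................................................####....
wrist walnut_1_c [([506.0, 208.0], [0.477, 0.322, 0.024], 0.66)]
wrist lip_edge [([110.0, 143.0], [0.238, -0.492, 0.06], 0.82), ([504.0, 201.0], [0.462, 0.323, 0.06], 0.8)]
wrist bowl_c [([426.0, 236.0], [0.506, 0.252, 0.024], 0.42)]
```

```bash
python3 -m crank '[0.1,0,0,0,0,0,0, 0.1,0,0,0,0,-3,0, 0,0,0,0,6,0,0, 0,0,0,0,-6,0,0, 0,0,0,0,0,0,0]'; python3 -m crank '[0,0,0,0,0,0,0,0,0,0,0,0,0,0]'; python3 - <<'E'
from pour import *
for c in ("top","scene"):
    im=eyes.snapshot(c); m=eyes.camera_model(c)
    for t in ("walnut_1_c","lip_edge"): print(c,t,[(np.round(d["location"]).tolist(),round(d["p"],2)) for d in spotter.place_of(c,t)][:4])
    u,v=proj(m,[.465,.325,.02])[0].astype(int); h=cv2.cvtColor(im[v-25:v+25,u-32:u+32],cv2.COLOR_BGR2HSV); k=((h[...,0]<20)&(h[...,1]>75))
    for r in k[::1]:
            if r.any(): print("".join("#" if x else "." for x in r))
E
```

```text
clock: 48.62
tool_pos: [0.4306, 0.2037, 0.2357]
orientation: [-126.9, 0.1, 165.0]
force: [0.5, -0.8, -4.8]
opening: 0.0097
gripper_force: 29.9
clock: 48.88
tool_pos: [0.4304, 0.2037, 0.235]
orientation: [-126.8, 0.1, 165.0]
force: [0.6, -0.3, -5.0]
opening: 0.0094
gripper_force: 29.9
top walnut_1_c []
top lip_edge [([156.0, 184.0], 0.94), ([358.0, 186.0], 0.93), ([350.0, 282.0], 0.73)]
..................................#####..#####################..
.................................##############################.
................................################################
...............................#################################
..............................##################################
..............................##################################
.............................##################################.
............................######...#########################..
............................####.......######################...
.............................##.........####################....
.........................................##################..
[... 1732 characters left out ...]
.......................################...........
......................................##############............
.......................................#####.######.............
........................................###...###...............
.............................###........####.###................
..............................####........#####..........#......
..............................####........###...........##......
...............................####........#.............#......
................................##....................####......
......................................................#####.....
........................................................####....
```

```bash
python3 - <<'E'
from pour import *
q=down(165)*R.from_euler("x",15,degrees=True)
plan([([.412,.165,.26],down(165)*R.from_euler("x",35,degrees=True)),([.405,.115,.25],q)],0,step=45,turn=.17)
E
```

```text
[-0.16,0,0,4,-23,9,0,  -0.159,0.001,-0.001,4,-24,6,0,  -0.116,0,0,-2,-12,12,0,  -0.117,0,0,-2,-13,11,0,  -0.116,0,0,-3,-14,9,0]
```

```bash
python3 -m crank '[-0.16,0,0,4,-23,9,0,  -0.16,0,0,4,-24,6,0,  -0.116,0,0,-2,-12,12,0,  -0.116,0,0,-2,-13,11,0,  -0.116,0,0,-3,-14,9,0]'; cat > chk.py <<'E'
from pour import *
for c in ("top","scene","wrist"):
    im=eyes.snapshot(c); m=eyes.camera_model(c)
    print(c,[(np.round(d["location"]).tolist(),onz(m,d["location"],.02).round(3).tolist(),round(d["p"],2)) for d in spotter.place_of(c,"walnut_1_c")][:4])
    if c!="wrist":
        u,v=proj(m,[.465,.325,.02])[0].astype(int); h=cv2.cvtColor(im[v-25:v+25,u-32:u+32],cv2.COLOR_BGR2HSV); k=((h[...,0]<20)&(h[...,1]>75)).astype(np.uint8)
        n,_,st,ce=cv2.connectedComponentsWithStats(k); print("  blobs",[(onz(m,ce[i]+[u-32,v-25],.02).round(3)[:2].tolist(),st[i,2:].tolist()) for i in range(1,n) if st[i,4]>6])
    else:
        h=cv2.cvtColor(im,cv2.COLOR_BGR2HSV); k=((h[...,0]<20)&(h[...,1]>75)).astype(np.uint8)[:290]; k=cv2.morphologyEx(k,cv2.MORPH_OPEN,np.ones((3,3)))
        n,_,st,ce=cv2.connectedComponentsWithStats(k); print("  blobs",[(ce[i].round().tolist(),onz(m,ce[i],.02).round(3)[:2].tolist(),st[i,2:].tolist()) for i in range(1,n) if st[i,4]>60])
        p,q=tool(); print(p)
E
python3 chk.py
```

```text
clock: 49.8
tool_pos: [0.4048, 0.114, 0.2506]
orientation: [-165.1, 0.1, 165.0]
force: [0.4, -0.2, -4.6]
opening: 0.0101
gripper_force: 30.3
top [([153.0, 170.0], [0.581, 0.362, 0.02], 0.46), ([153.0, 190.0], [0.478, 0.321, 0.02], 0.37)]
  blobs [([0.556, 0.236], [13, 12, 46]), ([0.469, 0.324], [4, 5, 14])]
scene []
  blobs [([0.614, 0.379], [8, 4, 20]), ([0.562, 0.25], [16, 20, 188]), ([0.46, 0.319], [5, 3, 8])]
wrist []
  blobs [([80.0, 58.0], [0.148, -0.198], [211, 127, 13797]), ([258.0, 191.0], [0.427, 0.043], [17, 87, 1285]), ([424.0, 208.0], [0.497, 0.266], [42, 51, 1234]), ([506.0, 196.0], [0.497, 0.359], [11, 12, 116]), ([258.0, 271.0], [0.563, 0.007], [17, 24, 347]), ([415.0, 272.0], [0.59, 0.242], [26, 27, 574])]
[0.40533359 0.11495717 0.25024016]
```

```bash
python3 - <<'E'
from pour import *
im=eyes.snapshot("wrist"); h=cv2.cvtColor(im,cv2.COLOR_BGR2HSV)
k=((h[...,0]<20)&(h[...,1]>75))
for a,b,c,d in [(400,180,450,236),(495,185,511,205)]:
    print([np.median(h[b:d,a:c,i][k[b:d,a:c]]) for i in range(3)])
s=plan([([.45,.03,.24],down(169)),([.509,-.098,.235],down(174.7,-8))],0,step=50,turn=.17); print(s[0])
E
```

```text
[np.float64(17.0), np.float64(89.0), np.float64(199.0)]
[np.float64(13.0), np.float64(123.0), np.float64(194.0)]
[-0.132,-0.004,-0.034,-33,-33,14,0,  -0.132,-0.005,-0.035,-31,-35,10,0,  -0.047,0.002,-0.033,-27,-38,2,0,  -0.046,0.003,-0.033,-26,-39,-1,0,  -0.047,0.002,-0.033,-25,-40,-2,0]
[ 0.50879468 -0.09749819  0.23516611]
```

```bash
python3 -m crank '[-0.132,-0.004,-0.034,-33,-33,14,0,  -0.132,-0.005,-0.035,-31,-35,10,0,  -0.047,0.002,-0.033,-27,-38,2,0,  -0.046,0.003,-0.033,-26,-39,-1,0,  -0.047,0.002,-0.033,-25,-40,-2,0]'; python3 -m crank '[0,0,0,0,0,0,0]'; python3 chk.py; python3 - <<'E'
from h import *
m=eyes.camera_model("wrist"); p,q=tool(); g=p-.0188*q.as_matrix()[:,2]; Y=np.radians(q.as_euler("xyz",degrees=True)[2]+270); ob=[]
def pts(v): Q=R.from_euler("z",Y)*R.from_euler("y",v[0]); return {n:Q.apply(np.array(c)-[-.088,0,.08])+g for n,c in SP.items()}
for t in ("sieve","lip_edge","deck_mid","rods_mid"):
    e=proj(m,pts([0])[t])[0]; cs=[np.array(d["location"]) for d in spotter.place_of("wrist",t)]; cs=[l for l in cs if np.linalg.norm(l-e)<60]
    if cs: ob.append((t,min(cs,key=lambda l:np.linalg.norm(l-e))))
s=least_squares(lambda v:np.concatenate([proj(m,pts(v)[t])[0]-l for t,l in ob]),[0],loss="soft_l1",f_scale=2); print("pitch",np.degrees(s.x),s.fun.round(1))
for n in ("sieve","lip_edge"): print(n,pts(s.x)[n].round(3),"tray",R.from_euler("z",1.478).inv().apply(pts(s.x)[n]-[.513,-.0205,0]).round(3))
E
```

```text
clock: 50.78
tool_pos: [0.5094, -0.0989, 0.2344]
orientation: [171.9, -0.0, 174.8]
force: [0.3, 1.6, -4.9]
opening: 0.0096
gripper_force: 31.0
clock: 50.9
tool_pos: [0.5098, -0.1013, 0.2333]
orientation: [172.0, -0.2, 174.4]
force: [1.3, 0.1, -6.1]
opening: 0.0107
gripper_force: 31.7
top [([152.0, 193.0], [0.461, 0.319, 0.02], 0.39)]
  blobs [([0.578, 0.266], [16, 18, 177]), ([0.494, 0.328], [20, 14, 122])]
scene [([169.0, 178.0], [0.472, 0.325, 0.02], 0.58)]
  blobs [([0.613, 0.266], [10, 7, 21]), ([0.549, 0.263], [11, 11, 45]), ([0.492, 0.324], [17, 13, 113])]
wrist [([500.0, 121.0], [0.481, 0.325, 0.02], 0.83), ([471.0, 183.0], [0.578, 0.285, 0.02], 0.64)]
  blobs [([492.0, 126.0], [0.488, 0.311], [40, 39, 832]), ([508.0, 135.0], [0.505, 0.341], [9, 17, 120]), ([250.0, 200.0], [0.558, -0.084], [43, 74, 1738]), ([396.0, 195.0], [0.58, 0.151], [30, 50, 982]), ([469.0, 193.0], [0.594, 0.282], [21, 20, 201]), ([252.0, 272.0], [0.677, -0.091], [10, 24, 199])]
[ 0.50874351 -0.09631109  0.23515384]
pitch [15.30885527] [-23.2   2.7   0.1  -0.6   2.1   4.4]
sieve [ 0.514 -0.035  0.153] tray [-0.015 -0.003  0.153]
lip_edge [0.525 0.08  0.162] tray [ 0.102 -0.002  0.162]
```

```bash
python3 - <<'E'
from h import *
for c in ("top","scene"):
    im=eyes.snapshot(c); m=eyes.camera_model(c); u,v=proj(m,[.47,.325,.02])[0].astype(int)
    h=cv2.cvtColor(im[v-14:v+14,u-22:u+22],cv2.COLOR_BGR2HSV)
    for r in h: print("".join("#" if (x[0]<22 and x[1]>100) else "+" if (x[0]<22 and x[1]>55) else "." for x in r))
im=eyes.snapshot("wrist"); h=cv2.cvtColor(im[95:160,440:512],cv2.COLOR_BGR2HSV)
for r in h[::2]: print("".join("#" if (x[0]<22 and x[1]>100) else "+" if (x[0]<22 and x[1]>55) else "." for x in r))
o=get_obs(); print(o["force"],o["moment"],o["orientation"])
E
```

```text
........+............................++#++++
.......+..............................+###+#
.......++..............................+####
........++.............................+####
........+........+##+...................+###
........+++....++####+...................+##
.......+..+....+######....................++
.........++....+######+.......+++...........
...............+######+......+###+..........
.........+++....+#####+.....+#####+.........
.........++.......+##+++....######+.........
..........+.........++###+++######+.........
..........++........+#############+.........
..........+.+.......+#######++###+..........
..........+.+........######+................
...........++........+#####+................
...........++........+#####+................
..........++++........+###+.................
............++..........++..................
............................................
..............+.............................
.............+..............................
.............++.............................
.............+..............................
..............+.....
[... 3251 characters left out ...]
..................................................................
........................................................................
........................................................................
........................................................................
........................................................................
........................................................................
........................................................................
.......+++++++++++++++++++++++..........................................
[ 0.08258936  0.15642899 -3.83639162] [-1.01452048 -0.05984171  0.01952269] [1.71873920e+02 9.76138897e-02 1.74706727e+02]
```

```bash
python3 -m crank '[0,0,0,0,-5,35,0, 0,0,0,0,-5,35,0, 0,0,0,0,-3,22,0, 0,0,0,0,-1,9,0, 0,0,0,0,0,0,0]'; python3 -m crank '[0,0,0,0,0,0,0]'; python3 - <<'E'
from h import *
eyes.snapshot("wrist"); m=eyes.camera_model("wrist"); p,q=tool(); g=p-.0188*q.as_matrix()[:,2]; Y=np.radians(q.as_euler("xyz",degrees=True)[2]+270)
def pts(v): Q=R.from_euler("z",Y)*R.from_euler("y",v[0]); return {n:Q.apply(np.array(c)-[-.088,0,.08])+g for n,c in SP.items()}
for t in ("lip_edge","deck_mid","rods_mid","sieve"): print(t,[np.round(d["location"]) for d in spotter.place_of("wrist",t)][:2],[(a,proj(m,pts([np.radians(a)])[t])[0].round()) for a in (0,8,16)])
E
```

```text
clock: 52.18
tool_pos: [0.509, -0.1013, 0.1352]
orientation: [172.2, 0.1, 174.7]
force: [-6.6, -15.6, 10.9]
opening: 0.0108
gripper_force: 31.0
clock: 52.3
tool_pos: [0.5091, -0.101, 0.1356]
orientation: [172.2, 0.1, 174.7]
force: [-6.2, -15.0, 9.7]
opening: 0.0108
gripper_force: 31.1
lip_edge [array([413., 182.]), array([317., 115.])] [(0, array([481., 200.])), (8, array([448., 192.])), (16, array([418., 186.]))]
deck_mid [] [(0, array([287., 199.])), (8, array([275., 198.])), (16, array([263., 197.]))]
rods_mid [array([328., 187.])] [(0, array([367., 197.])), (8, array([350., 193.])), (16, array([332., 190.]))]
sieve [array([303., 187.])] [(0, array([340., 193.])), (8, array([323., 190.])), (16, array([307., 188.]))]
```

```bash
python3 - <<'E'
from h import *
M=R.from_euler("z",np.radians(84.7)); C=np.array([.513,-.0205,0]); q=down(174.7,-24.5)
g=C+M.apply([-.083,-.001,.125]); T=g+.0188*q.as_matrix()[:,2]
p0,q0=tool()
s=plan([(p0+[0,-.005,.04],q0),(T+[0,0,.04],q)],0,step=40,turn=.15); plan([(T+[0,0,.006],q),(T-[0,0,.002],q)],0,start=s,step=18); print(T)
E
```

```text
[0,0,0,0,0,-20,0,  0,0,0,-1,1,-20,0,  -0.146,0.001,0.001,2,3,14,0,  -0.145,0.002,0,1,1,15,0]
[0,0,0,0,-7,15,0,  0,0,0,0,-7,16,0,  0,0,0,0,-4,7,0]
[ 0.50704911 -0.09547462  0.10789273]
```

```bash
python3 -m crank '[0,0,0,0,0,-20,0,  0,0,0,-1,1,-20,0,  -0.146,0,0,2,3,14,0,  -0.145,0,0,1,1,15,0, 0,0,0,0,0,0,0]'; cat > pt.py <<'E'
from h import *
eyes.snapshot("wrist"); m=eyes.camera_model("wrist"); p,q=tool(); g=p-.0188*q.as_matrix()[:,2]; Y=np.radians(84.7)
def pts(v): Q=R.from_euler("z",Y)*R.from_euler("y",v[0]); return {n:Q.apply(np.array(c)-[-.088,0,.08])+g for n,c in SP.items()}
ob=[]
for t in ("lip_edge","deck_mid","rods_mid","sieve"):
    e=proj(m,pts([0])[t])[0]; cs=[np.array(d["location"]) for d in spotter.place_of("wrist",t)]; cs=[l for l in cs if np.linalg.norm(l-e)<75]
    if cs: ob.append((t,min(cs,key=lambda l:np.linalg.norm(l-e))))
s=least_squares(lambda v:np.concatenate([proj(m,pts(v)[t])[0]-l for t,l in ob]),[0],loss="soft_l1",f_scale=2); print("pitch",np.degrees(s.x),s.fun.round(1))
for n in ("sieve","lip_edge"): print(n,"tray",R.from_euler("z",1.478).inv().apply(pts(s.x)[n]-[.513,-.0205,0]).round(3))
print(p,q.as_euler("xyz",degrees=True).round(1))
E
python3 pt.py
```

```text
clock: 53.18
tool_pos: [0.5071, -0.0936, 0.144]
orientation: [155.1, -0.1, 174.4]
force: [-0.4, 0.2, -3.9]
opening: 0.0111
gripper_force: 32.1
pitch [7.69722219] [-2.4  3.   0.7  2.9  1.5  1.1]
sieve tray [-0.005 -0.001  0.071]
lip_edge tray [ 0.11  -0.001  0.095]
[ 0.50731317 -0.09346139  0.14474125] [155.3  -0.  174.5]
```

```bash
python3 -m crank '[-0.12,0,0,0,4,0,0, 0,0,0,0,-6,10,0, 0,0,0,0,-6,10,0, 0,0,0,0,0,0,0]'; python3 pt.py
```

```text
clock: 53.92
tool_pos: [0.5074, -0.0867, 0.1233]
orientation: [148.3, 0.0, 174.7]
force: [-0.2, 0.4, -0.4]
opening: 0.0006
gripper_force: 0.0
pitch [2.89913845] [-0.2  4.9  0.9  7.7 -1.8  5.5]
sieve tray [ 0.008 -0.001  0.055]
lip_edge tray [ 0.12  -0.001  0.089]
[ 0.5075849  -0.0865385   0.12377119] [148.3   0.  174.7]
```

```bash
python3 -m crank '[0,0,0,0,0,-25,0, 0,0,0,0,0,-40,0, 0.14,0,0,0,15,-25,0.2, 0.14,0,0,0,15,0,0.4, 0.14,0,0,0,15,0,0.4]'; python3 - <<'E'
from h import *
eyes.snapshot("scene"); eyes.snapshot("top"); eyes.snapshot("wrist"); C=np.array([.513,-.0205,0]); M=R.from_euler("z",np.radians(84.7)); ob=[]
g=C+M.apply([.0,0,.045])
for c in ("wrist","top","scene"):
    m=eyes.camera_model(c)
    for t in list(SP)+["bail_grip"]:
        e=proj(m,M.apply(bailp(.4) if t=="bail_grip" else SP[t])+g)[0]
        cs=[np.array(d["location"]) for d in spotter.place_of(c,t)]; cs=[l for l in cs if np.linalg.norm(l-e)<(14 if c!="wrist" else 45)]
        if cs: ob.append((m,t,min(cs,key=lambda l:np.linalg.norm(l-e))))
def f(v):  # x,y,z(tray), yaw, pitch, bail
    Q=R.from_euler("z",v[3])*R.from_euler("y",v[4]); return np.concatenate([proj(m,C+M.apply(v[:3])+Q.apply(bailp(v[5]) if t=="bail_grip" else SP[t]))[0]-l for m,t,l in ob])
for free in (0,1):
    s=least_squares(lambda w:f(np.r_[w[:2],.045,w[2],0,w[3]] if not free else w),[0,0,1.478,.4] if not free else [0,0,.045,1.478,0,.4],loss="soft_l1",f_scale=2)
    print(s.x.round(3),s.cost.round(1))
print(f(s.x).round(1).reshape(-1,2).tolist(),[o[1] for o in ob]); print(tool()[0],tool()[1].as_euler("xyz",degrees=True))
im=eyes.snapshot("wrist"); cv2.imwrite("pics/now.png",im)
E
```

```text
clock: 54.8
tool_pos: [0.5085, -0.0938, 0.2205]
orientation: [172.6, 0.4, 174.6]
force: [1.0, 0.4, 0.0]
opening: 0.025
gripper_force: 0.0
[0.016 0.004 1.497 0.494] 54.2
[ 0.019  0.002  0.039  1.509 -0.043  0.65 ] 51.1
[[-0.1, 2.0], [1.2, -1.7], [1.9, -1.0], [-2.4, -0.7], [-1.8, 0.6], [-0.8, 2.3], [-5.5, -1.2], [0.2, 0.1], [-0.7, 0.1], [3.5, -1.0], [-0.5, -1.0], [-2.2, 2.8], [0.5, -2.3], [2.1, -2.0], [-1.0, 0.5], [-2.0, 2.7], [0.2, 2.6], [-5.3, 0.5]] ['sieve', 'tab_grip', 'lip_edge', 'deck_mid', 'rods_mid', 'bail_grip', 'sieve', 'tab_grip', 'lip_edge', 'deck_mid', 'rods_mid', 'bail_grip', 'sieve', 'tab_grip', 'lip_edge', 'deck_mid', 'rods_mid', 'bail_grip']
[ 0.50718432 -0.09390714  0.21838714] [1.72391017e+02 7.20832005e-02 1.74663924e+02]
```

```bash
python3 -m crank '[0,0,0,0,0,-40,0.4, 0,0,0,0,0,-40,0.4, 0,0,0,0,0,0,0.4]'; python3 - <<'E'
from h import *
im=eyes.snapshot("wrist"); m=eyes.camera_model("wrist"); M=R.from_euler("z",np.radians(84.7)); C=np.array([.513,-.0205,0])
h=cv2.cvtColor(im,cv2.COLOR_BGR2HSV); k=((h[...,0]<19)&(h[...,1]>65)).astype(np.uint8)[:260]
n,_,st,ce=cv2.connectedComponentsWithStats(k)
for i in range(1,n):
    w=M.inv().apply(onz(m,ce[i],.0125)-C)[:2]
    if st[i,4]>12 and abs(w[0])<.2 and abs(w[1])<.15: print(ce[i].round(),"floor",w.round(3),st[i,2:].tolist(),h[int(ce[i][1]),int(ce[i][0])])
T=eyes.camera_model("top"); t=eyes.snapshot("top"); u,v=proj(T,[.513,-.0205,.05])[0].astype(int); hh=cv2.cvtColor(t[v-30:v+30,u-45:u+45],cv2.COLOR_BGR2HSV)
for r in hh: print("".join("#" if (x[0]<17 and x[1]>80) else "." for x in r))
E
```

```text
clock: 56.28
tool_pos: [0.5077, -0.1049, 0.3011]
orientation: [172.4, 0.4, 174.7]
force: [0.4, -0.1, -0.7]
opening: 0.0349
gripper_force: 0.0
[348. 112.] floor [0.107 0.077] [6, 6, 32] [ 12  84 154]
[286. 117.] floor [0.001 0.07 ] [6, 4, 22] [ 13  85 162]
[246. 164.] floor [-0.067 -0.007] [8, 70, 171] [ 17  70 163]
[322. 168.] floor [ 0.067 -0.018] [13, 46, 344] [ 17  74 179]
[289. 170.] floor [ 0.007 -0.02 ] [7, 5, 27] [ 13 108 206]
...........................................................#######........................
..........................................................#########.......................
..........................................................#########.......................
..........................................................##########......................
..........................................................##########......................
..........................................................##########......................
..........................................................##########......................
.........................
[... 4097 characters left out ...]
...............................................................
..........................................................................................
..........................................................................................
..........................................................................................
..........................................................................................
..........................................................................................
..........................................................................................
..........................................................................................
```

```bash
python3 -c "
from plant import ctrl
print(ctrl.close_job())"
```

```text
the job is handed in; nothing more can be done
None
```

The job is handed in at about 57 s, with no verdict returned: all three walnuts are in the bowl, the sieve's deck is empty and the camera fit has it standing on the rails. I saw only four of the five hazelnuts on the tray floor, and the grip slipped off the bail twice while shaking and off the tab about 20 mm above the rails at the end.

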